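# Clear the cooling rack and the welding fixture into the inspection trays

### The arm

A 6-joint arm with a two-finger parallel gripper is mounted at the origin on the work surface. World frame = base frame: x ahead of the robot, y to its left, z up, the work surface at z = 0. Lengths are in m, angles in rad, forces in N, time in s.
With the tool pointing down it reaches from about 0.375 to 0.9 m from the base axis. Payload 3.1 kg.
Tool frame: the origin (TCP) lies on the centre line of the jaws, within the pads' length; the fingertips stand 11 mm ahead of it and the grasp point (between the pads) lies 8 mm behind it; x points along the fingers, y is the direction in which the jaws open and shut, and the axes are right-handed (so a half turn about x gives the same grasp; the last joint's range is limited). The gripper opens to 87 mm and grips with 3 to 60 N. Pads are 19 mm wide; open, the fingers measure 117 mm over their backs; the gripper's body (75 mm by 190 mm) begins 51 mm behind the grasp point.
Start: joints at [-1.298, 0.527, 1.433, -0, 1.181, -0.178], TCP at [0.272, -0.563, 0.209] pointing down, gripper open.
Joint ranges: [-3.08, 3.08], [-0.75, 2.2], [0.22, 2.44], [-1.43, 4.57], [0, 2.65], [-2.85, 2.85]. Speed limits (rad/s): [2.79, 2.79, 3.14, 3.14, 3.14, 3.14].

### API

Orientations are given as a unit quaternion [x, y, z, w].
In Python, from rig import robot, camera, camera_info gives the robot as it stands.
- The arm moves only by the shell command python3 -m inch 'ROWS' [FORCE]. ROWS is JSON, a list that holds one entry, the list of rows, each a list of 5 numbers: the shift along the tool's x, y, z in cm, then the turn about the tool's x in rad, then the opening, from 0 (shut) to 1 (fully open). A call has 1 to 8 rows; each row shifts and turns the pose as measured when the row begins, along the tool's axes as they then stand; what a row does not reach is not made up. A row lasts 1/12 s, in which the tool goes at most 41.7 mm and 7.16 degrees, less where a joint would pass 70% of its speed; a pose out of reach is approached as far as the arm can. A call with a gripper value outside its range is refused whole. The fingers move at their own pace and stop on an object; FORCE is the grip in N (left out, the last holds). Time passes only in rows, so rows that do not move let the fingers close. It gives the time, the measured TCP pose, the force and the opening at its end, in the units of the state.
- robot.get_obs(): the state, without advancing time (a new reading comes with each control period).
- camera(name): name is "side" or "top"; returns the picture (400x640x3 uint8, red, green, blue); there is no depth.
- camera_info(name): a dict with "camera_matrix" (3x3 intrinsics, pixels), "rvec" (rotation vector, rad) and "tvec" (3), from world to camera coordinates, as OpenCV has them. Camera axes: x right, y down, z forward; pixel columns grow to the right and rows downward; lengths in m; the calibration is good to about 2 mm. A picture is of the moment at which its call begins. camera_info takes no time and is no camera call.
- robot.hand_in(): hands the job in, once; it reports no verdict.
The state is a dict: "time": time; "q": joint angles; "joint_velocities": joint speeds; "joint_torque": joint torques, N m; "position": TCP position; "tool_rot": TCP orientation; "ft_force": force on the tool from outside, world axes, zero at the start; "moment": the same for the moment, N m; "grip_width": finger opening in m.
Only numpy, scipy, OpenCV 4.12 (cv2) and the standard library are available. Lean on these libraries where they do the work, as an engineer would, in place of code of your own. Each camera call takes 0.05 s, during which the arm holds its last target. There are 200 camera calls.

### The job

The welded coupons are ready for inspection, and as they carry no marks their order in the row is the only record of which was welded when: move the three from the cooling rack to the trays of the inspection rack behind it in the same left-to-right order (as the robot sees them), starting with the leftmost tray. The fourth, the angle, is still in the welding fixture: swing the toggle clamp fully open by its handle and leave it open, lift the angle out and put it in the last tray, at the right-hand end. Set every coupon down flat on the floor of its tray, upright as it stands now, without dropping it.

Things in the scene. Friction and masses are not known exactly. Their poses are not given: they have to be found in the camera images.
- tee_mid (a point): Welded steel tee, 0.4 kg, on the cooling rack, the row nearer the robot; its place in that row of three changes. Base plate 60 (x) x 50 (y) x 8 mm; upright web along x in the middle, 60 x 8 (y) mm, top 60 mm above the underside. From above a plate with a thin line across. Grip across the web (along y). Origin on its vertical centre line, 30 mm above the underside; z up.
- pipe_mid (a point): Welded pipe-on-plate coupon, steel, 0.33 kg, on the cooling rack (place in the row changes): base plate 56 x 56 x 8 mm; round upright pipe stub in its middle, 34 mm outside, 26 mm bore, top 53 mm above the underside. Grip across the pipe. Origin on its vertical centre line, 26.5 mm above the underside; z up.
- tube_mid (a point): Welded square-tube-on-plate coupon, steel, 0.34 kg, on the cooling rack (place in the row changes): base plate 60 (x) x 50 (y) x 8 mm; square upright tube stub in its middle, 40 x 40 mm outside, open on top, top 50 mm above the underside. Grip across the tube (along y). Origin on its vertical centre line, 25 mm above the underside; z up.
- angle_mid (a point): Steel angle (L), 0.27 kg, in the fixture's nest at the right: flange 55 (x) x 50 (y) x 8 mm under the clamp's pad; at its -x edge an upright leg 8 (x) x 50 (y) mm, mid-plane at x = -23.5 mm, top 60 mm above the underside. Grip across the leg (along x). Origin over the flange's centre, 30 mm above the underside; x points to the clamp at the start. Nest bars 6 mm high, 2 mm play: lift straight up.
- bay_k_in (a point): Square sheet-steel tray, one of four alike in a row on the inspection rack (the row farther from the robot). Outside 84 x 84 mm, inside 78 x 78 mm, 3 mm floor, rim 12 mm above the floor. Origin at the centre of its inner floor, x and y along its sides, z up. One of the three left trays; which one changes.
- bay_m_in (a point): Square sheet-steel tray, one of four alike in a row on the inspection rack (the row farther from the robot). Outside 84 x 84 mm, inside 78 x 78 mm, 3 mm floor, rim 12 mm above the floor. Origin at the centre of its inner floor, x and y along its sides, z up. One of the three left trays; which one changes.
- bay_p_in (a point): Square sheet-steel tray, one of four alike in a row on the inspection rack (the row farther from the robot). Outside 84 x 84 mm, inside 78 x 78 mm, 3 mm floor, rim 12 mm above the floor. Origin at the centre of its inner floor, x and y along its sides, z up. One of the three left trays; which one changes.
- bay_end_in (a point): Square sheet-steel tray, one of four alike in a row on the inspection rack (the row farther from the robot). Outside 84 x 84 mm, inside 78 x 78 mm, 3 mm floor, rim 12 mm above the floor. Origin at the centre of its inner floor, x and y along its sides, z up. Always the right-hand (-y) end tray.
- handle_grip (a point): Centre of the red round grip (20 mm thick, 75 mm long) of the clamp's handle. z up along the handle, x away from the workpiece. Closed it stands upright, locked over centre. Push or pull it in +x: it tips back about 75 deg to a stop, the arm rising. From closed the centre goes through these (x, z) mm at handle tilts in deg: (24, 1) 18, (46, -3) 35, (66, -11) 50, (82, -23) 63, (90, -32) 71, (97, -41) 78. Needs 3 to 6 N; stays where left.
- clamp_arm (a joint): Angle of the toggle clamp's arm: 0 closed (level, rubber pad on the angle's flange), about 1.5 rad fully open at its stop (upright, top 140 mm above the table; its pad then ends about 100 mm behind the angle's leg, in +x of the fixture).
Things that resemble listed ones, but are neither listed nor needed, are in the scene too. What is shaped like the part that bears handle_grip but blue is not meant. Leave any red look-alike of the part that bears angle_mid alone.

How it is judged:
At the end, for the whole second after the job is handed in: Row coupons: in the trays of the same place in the row, from the left; the angle: right-hand tray. Each within 19 mm of the tray centre, at standing height on its floor within 4 mm, tilted under 0.08 rad, released, at rest (0.02 m/s); clamp arm left open beyond 1.1 rad (horizontal distance between tee_mid and bay_k_in below 0.019 m and z of tee_mid in the frame of bay_k_in between 0.026 and 0.034 m and angle between each of tee_mid, pipe_mid, tube_mid, angle_mid's own z axis and vertical below 0.08 rad and linear speed of each of tee, pipe, tube, angle below 0.02 m/s and horizontal distance between pipe_mid and bay_m_in below 0.019 m and z of pipe_mid in the frame of bay_m_in between 0.0225 and 0.0305 m and horizontal distance between tube_mid and bay_p_in below 0.019 m and z of tube_mid in the frame of bay_p_in between 0.021 and 0.029 m and horizontal distance between angle_mid and bay_end_in below 0.019 m and z of angle_mid in the frame of bay_end_in between 0.026 and 0.034 m and value of joint clamp_arm above 1.1 rad); the robot touches nothing.
It fails at once if the tee coupon is dropped (falls free at more than 0.7 m/s, about 25 mm) (linear speed of tee above 0.7 m/s and contact force between the fingers and tee below 0.05 N).
It fails at once if the pipe coupon is dropped (falls free at more than 0.7 m/s, about 25 mm) (linear speed of pipe above 0.7 m/s and contact force between the fingers and pipe below 0.05 N).
It fails at once if the tube coupon is dropped (falls free at more than 0.7 m/s, about 25 mm) (linear speed of tube above 0.7 m/s and contact force between the fingers and tube below 0.05 N).
It fails at once if the angle coupon is dropped (falls free at more than 0.7 m/s, about 25 mm) (linear speed of angle above 0.7 m/s and contact force between the fingers and angle below 0.05 N).
It also fails if it takes over 115 s, if anything falls off the work surface, if the arm or the gripper's body presses on something with over 40 N, if the wrist force passes 120 N, or if a joint passes its speed limit or range.

## Working session

There is one attempt and no reset: what is moved stays moved. The work goes in short steps, Python scripts to look and compute and a shell command to move; the robot and the scene stay as the last step left them, time stands still between calls to the robot, and variables do not carry over. Pictures are saved under pics/ and viewed, about 12 in all and at most 16, crops included, and the job is handed in when it is done.

```bash
mkdir -p pics
python3 - <<'E'
from rig import robot,camera,camera_info
import cv2
for n in("top","side"):
    cv2.imwrite(f"pics/{n}0.png",camera(n)[:,:,::-1])
    i=camera_info(n);print(n,i)
print(robot.get_obs())
E
```

```text
top {'camera_matrix': array([[497.67313787,   0.        , 317.08752685],
       [  0.        , 497.67313787, 199.95638689],
       [  0.        ,   0.        ,   1.        ]]), 'rvec': array([ 2.10624691, -2.12112435,  0.22779102]), 'tvec': array([-0.09980578,  0.44962827,  1.45571   ])}
side {'camera_matrix': array([[376.05749264,   0.        , 319.15666541],
       [  0.        , 376.05749264, 200.58056387],
       [  0.        ,   0.        ,   1.        ]]), 'rvec': array([ 0.36122428, -2.73922756,  1.26086486]), 'tvec': array([0.38889721, 0.21040928, 1.02815429])}
{'time': 0.1, 'q': array([-1.29852782e+00,  5.28384330e-01,  1.43380797e+00,  2.39667485e-05,
        1.18140562e+00, -1.78496101e-01]), 'joint_velocities': array([ 5.65617019e-05, -1.60063844e-03, -4.08438480e-03,  1.08736842e-05,
        1.26922418e-03,  1.42403531e-03]), 'joint_torque': array([-5.39017001e-04, -4.40986311e+01, -1.77151161e+01,  6.34898501e-02,
        5.33928804e-02, -3.31117576e-05]), 'position': array([ 0.27212606, -0.56186384,  0.20825194]), 'tool_rot': array([-0.68919813, -0.15872886,  0.68924894, -0.15731174]), 'ft_force': array([ 0.5734785 , -0.34974948, -0.23548625]), 'moment': array([0.00789519, 0.02731652, 0.02374028]), 'grip_width': 0.0869514352881213}
```

View pics/top0.png

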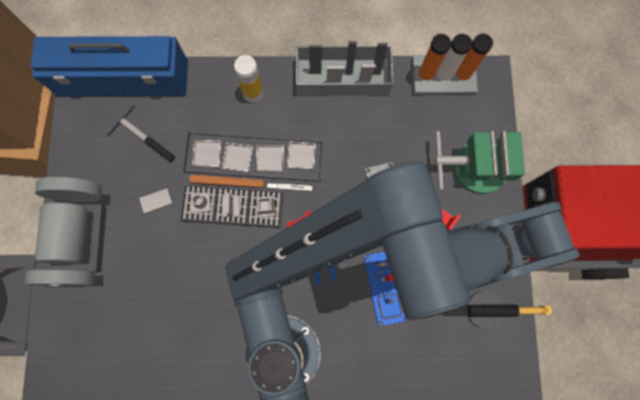

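View pics/side0.png

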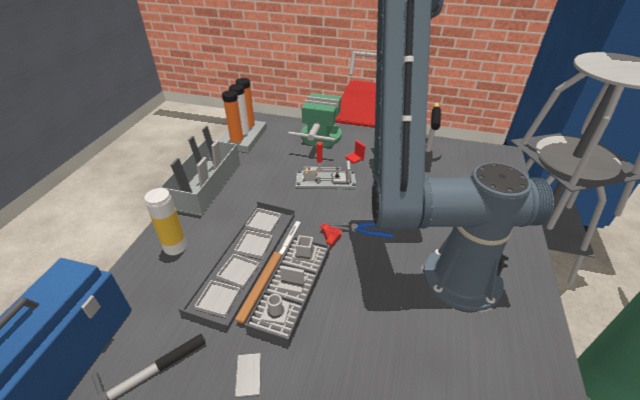

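```bash
cat > h.py <<'E'
from rig import robot,camera,camera_info
import cv2,numpy as np
from scipy.spatial.transform import Rotation as R
def cam(n):
    i=camera_info(n);return i["camera_matrix"],i["rvec"],i["tvec"]
def proj(n,p):
    K,r,t=cam(n);return cv2.projectPoints(np.array(p,float).reshape(-1,3),r,t,K,None)[0].reshape(-1,2)
def back(n,uv,z):
    K,r,t=cam(n);M=cv2.Rodrigues(r)[0];c=-M.T@t
    out=[]
    for u in np.array(uv,float).reshape(-1,2):
        d=M.T@np.linalg.inv(K)@[u[0],u[1],1];out.append(c+d*(z-c[2])/d[2])
    return np.array(out).round(4)
def tri(a,b):
    P=[]
    for n in("top","side"):
        K,r,t=cam(n);P.append(K@np.c_[cv2.Rodrigues(r)[0],t])
    X=cv2.triangulatePoints(P[0],P[1],np.array(a,float).reshape(2,1),np.array(b,float).reshape(2,1))
    return (X[:3]/X[3]).ravel().round(4)
def crop(n,x0,y0,w,h,s,img=None):
    im=camera(n)[:,:,::-1] if img is None else img
    return cv2.resize(im[y0:y0+h,x0:x0+w],None,fx=s,fy=s,interpolation=cv2.INTER_CUBIC)
def go(p=None,yaw=None):
    "shift (cm) in tool axes to world TCP p, turn so jaw axis is at yaw (mod pi) in world xy"
    o=robot.get_obs();M=R.from_quat(o["tool_rot"]).as_matrix()
    y=M[:,1];cur=np.arctan2(y[1],y[0])
    print("t",round(o["time"],2),"pos",o["position"].round(4),"jawyaw",cur.round(3),"q",o["q"].round(2),"w",round(o["grip_width"],4),"F",o["ft_force"].round(1))
    print(" toolx",M[:,0].round(3),"y",y.round(3),"z",M[:,2].round(3))
    if p is not None: print(" shift cm",(M.T@(np.array(p)-o["position"])*100).round(2))
    if yaw is not None:
        d=(yaw-cur+np.pi/2)%np.pi-np.pi/2; print(" turn about tool x",(-d).round(3))
E
python3 - <<'E'
from h import *
go()
a=cv2.imread("pics/top0.png");b=cv2.imread("pics/side0.png")
cv2.imwrite("pics/c1.png",crop("top",175,125,155,110,5,a))
cv2.imwrite("pics/c2.png",crop("side",180,195,155,150,5,b)[:,:])
print(back("top",[(206,153),(301,155),(199,203),(265,206)],0.02))
E
```

```text
t 0.1 pos [ 0.2721 -0.5619  0.2083] jawyaw -1.12 q [-1.3   0.53  1.43  0.    1.18 -0.18] w 0.087 F [ 0.6 -0.3 -0.2]
 toolx [-0.001  0.002 -1.   ] y [ 0.436 -0.9   -0.002] z [-0.9   -0.436 -0.   ]
[[ 0.6075  0.2441  0.02  ]
 [ 0.5992 -0.0538  0.02  ]
 [ 0.4475  0.2593  0.02  ]
 [ 0.4368  0.0568  0.02  ]]
```

View pics/c1.png

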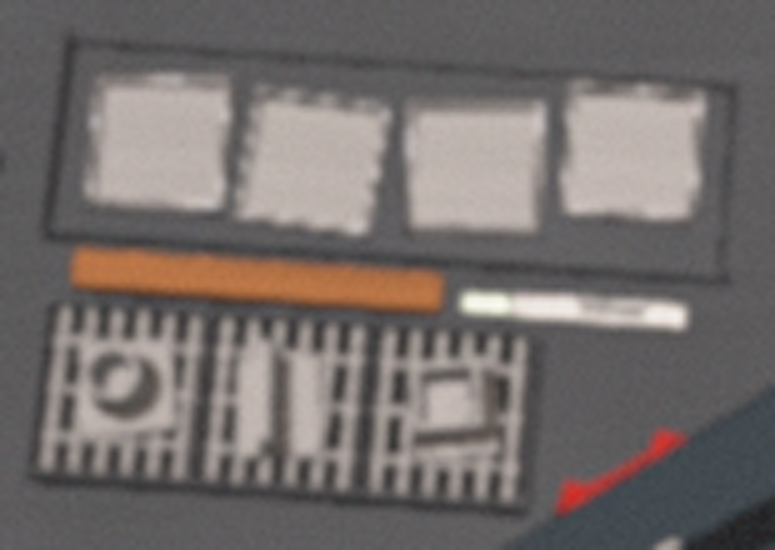

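View pics/c2.png

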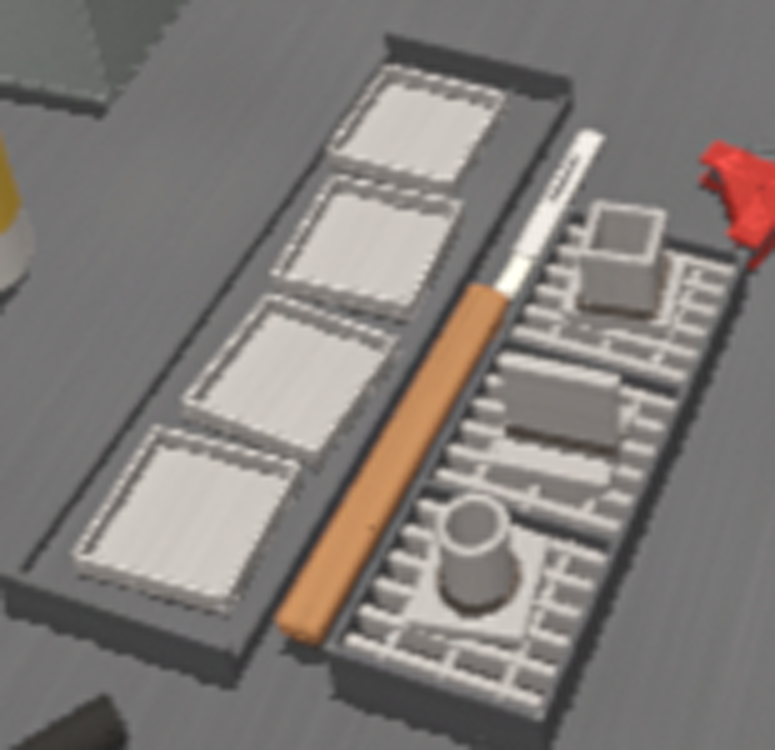

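Run:
```python
from h import *
T=lambda x,y:(175+x/5-.4,125+y/5-.4)
S=lambda x,y:(180+x/5-.4,195+y/5-.4)
for n in("top","side"):
    K,r,t=cam(n);print(n,"cam at",-cv2.Rodrigues(r)[0].T@t)
P=dict(pipetop=((126,384),(475,523)),teetop=((281,400),(562,368)),teeA=((278,350),(503,357)),teeB=((284,452),(620,378)),tubetop=((455,395),(625,230)),
 tr1=((160,143),(188,522)),tr2=((313,158),(290,378)),tr3=((476,165),(370,247)),tr4=((633,151),(418,126)),
 rackNL=((38,475),(548,715)),rackNR=((525,508),(745,257)),irackNL=((50,238),(237,655)),irackNR=((728,280),(570,88)),irackFL=((70,40),(10,580)),irackFR=((735,88),(388,50)))
for k,(a,b) in P.items():
    X=tri(T(*a),S(*b));print(k,X,"err",(proj("top",X)-T(*a)).round(1),(proj("side",X)-S(*b)).round(1))
```

```text
top cam at [ 0.13694456 -0.09341913  1.51780678]
side cam at [0.21366775 0.72304427 0.82714413]
pipetop [0.4432 0.245  0.073 ] err [[-0.1 -0.6]] [[1.2 0.4]]
teetop [0.4309 0.1516 0.0804] err [[-0.1 -0.4]] [[0.9 0.3]]
teeA [0.461  0.154  0.0821] err [[-0.1 -0.5]] [[1.  0.3]]
teeB [0.4005 0.1492 0.0792] err [[-0.1 -0.6]] [[1.2 0.3]]
tubetop [0.4319 0.0492 0.0776] err [[0.  0.2]] [[-0.4 -0.1]]
tr1 [0.6082 0.2437 0.0123] err [[0.1 0.3]] [[-0.6 -0.2]]
tr2 [0.5963 0.1465 0.0153] err [[0.1 0.5]] [[-0.9 -0.3]]
tr3 [0.5916 0.0442 0.0143] err [[0.1 0.4]] [[-0.8 -0.2]]
tr4 [ 0.5991 -0.0545  0.0192] err [[0.  0.3]] [[-0.5 -0.2]]
rackNL [0.3937 0.3057 0.0292] err [[0.  0.3]] [[-0.7 -0.2]]
rackNR [0.372  0.0106 0.032 ] err [[ 0. -0.]] [[-0. -0.]]
irackNL [0.5467 0.3089 0.0175] err [[-0.  -0.1]] [[0.2 0.1]]
irackNR [ 0.5167 -0.1133  0.0184] err [[ 0.  -0.1]] [[0.1 0. ]]
irackFL [0.674  0.3014 0.0198] err [[0.1 0.4]] [[-0.8 -0.2]]
irackFR [ 0.6425 -0.1187  0.0168] err [[-0.  -0.2]] [[0.3 0.1]]
```

```bash
python3 -m inch '[[[-3.5,0,0,0,1],[-3.5,0,0,0,1],[0,-2.5,-3.2,0,1],[0,-2.5,-3.2,0,1],[0,-2.5,-3.2,0,1],[0,-2.5,-3.2,0,1],[0,-2.5,-3.2,0,1],[0,-2.5,-3.2,0,1]]]'
python3 -m inch '[[[0,-2.5,-3.2,0,1],[0,-2.5,-3.2,0,1],[0,-2.5,-3.2,0,1],[0,-2.5,-3.2,0,1],[0,-3.7,-1.7,0,1],[0,-3.7,-1.7,0,1],[0,-3.7,-1.7,0,1],[0,-3.7,-1.7,0,1]]]'
python3 -m inch '[[[0,-3.7,-1.7,0,1],[0,-3.7,-1.7,0,1],[0,-3.7,-1.7,0,1],[0,-3.7,-1.7,0,1],[0,-3.7,-1.7,0,1],[0,-3.7,-1.7,0,1],[0,0,0,0.11,1],[0,0,0,0.11,1]]]'
python3 -m inch '[[[0,0,0,0.11,1],[0,0,0,0.11,1],[0,0,0,0.11,1],[0,0,0,0,1]]]'
python3 - <<'E'
from h import *
go((0.443,0.245,0.053),-1.64)
a=cv2.cvtColor(camera("top"),4);b=cv2.cvtColor(camera("side"),4)
cv2.imwrite("pics/top1.png",a);cv2.imwrite("pics/side1.png",b)
c=crop("top",300,130,200,150,4,a);d=crop("side",280,110,130,100,6,b)
cv2.imwrite("pics/c3.png",c);cv2.imwrite("pics/c4.png",d)
E
```

```text
time: 0.77
position: [0.3789, -0.3444, 0.2772]
tool_rot: [-0.69, -0.154, 0.691, -0.151]
ft_force: [1.2, -1.2, 0.5]
grip_width: 0.0869
time: 1.43
position: [0.454, -0.028, 0.2767]
tool_rot: [-0.69, -0.154, 0.691, -0.15]
ft_force: [1.6, 0.3, 0.3]
grip_width: 0.0872
time: 2.1
position: [0.4469, 0.2306, 0.2765]
tool_rot: [-0.701, -0.08, 0.705, -0.073]
ft_force: [0.0, -0.2, 0.8]
grip_width: 0.0868
time: 2.43
position: [0.4442, 0.2335, 0.2746]
tool_rot: [-0.702, 0.041, 0.709, 0.047]
ft_force: [-0.1, 0.9, -0.2]
grip_width: 0.0869
t 2.43 pos [0.4442 0.2335 0.2746] jawyaw -1.696 q [0.25 0.28 1.65 0.01 1.22 1.95] w 0.0869 F [-0.1  0.9 -0.2]
 toolx [-0.01   0.008 -1.   ] y [-0.125 -0.992 -0.007] z [-0.992  0.125  0.011]
 shift cm [ 2.217e+01 -9.700e-01  2.000e-02]
 turn about tool x -0.056
```

View pics/c3.png

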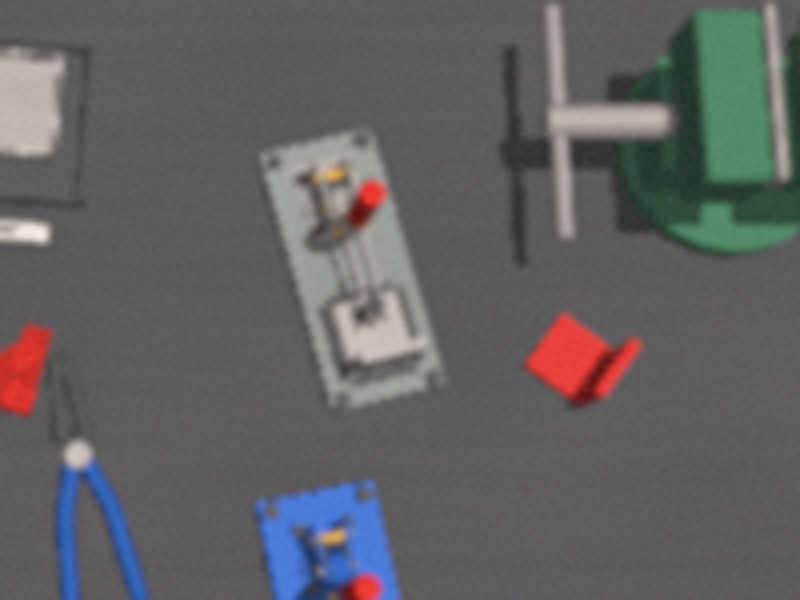

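View pics/c4.png

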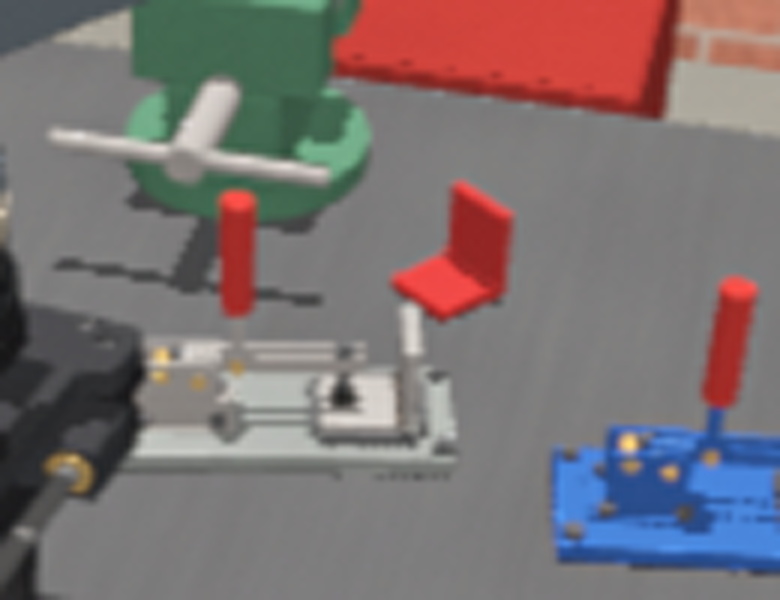

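Run:
```python
from h import *
T=lambda x,y:(300+x/4-.375,130+y/4-.375)
S=lambda x,y:(280+x/6-.42,110+y/6-.42)
for k,a,b in(("gtop",(374,188),(238,197)),("gbot",(358,218),(238,312)),("gmid",(367,202),(238,255)),("baseNL",(332,408),(458,462)),("baseNR",(445,385),(455,375)),
 ("legtop",(386,362),(411,312))):
    X=tri(T(*a),S(*b));print(k,X,"err",(proj("top",X)-T(*a)).round(1),(proj("side",X)-S(*b)).round(1))
B=back("top",[T(262,155),T(370,130),T(445,385),T(332,408)],.012);print(B)
d=(B[0]+B[1]-B[2]-B[3])[:2];print("fix yaw",np.arctan2(d[1],d[0]), "w",np.linalg.norm(B[0]-B[1]),np.linalg.norm(B[2]-B[3]),np.linalg.norm(B[0]-B[3]))
print("leg top ends at z.08",back("top",[T(355,367),T(425,345)],.075))
# tube plate & pipe plate edges from c1
t=lambda x,y:(175+x/5-.4,125+y/5-.4)
for nm,p in(("tubewall",[t(415,440),t(502,430)]),("pipeplate",[t(85,440),t(180,430)]),("pipetop",[t(85,345),t(180,352)])):
    q=back("top",p,.03);e=q[1]-q[0];print(nm,q[:, :2].tolist(),"yaw of edge+90",np.arctan2(e[1],e[0])+np.pi/2)
# tray yaw from c1 outline corners
for c in([(97,82),(230,78),(222,208),(87,203)],[(253,92),(388,105),(370,233),(235,218)],[(408,105),(545,102),(540,230),(408,228)],[(568,90),(705,95),(697,217),(562,213)]):
    q=back("top",[t(*x) for x in c],.02)[:,:2];e=(q[1]+q[2]-q[0]-q[3]);print("tray",q.mean(0),np.arctan2(e[1],e[0])+np.pi/2,np.linalg.norm(q[0]-q[1]),np.linalg.norm(q[1]-q[2]))
```

```text
gtop [ 0.4895 -0.3171  0.1604] err [[0.  0.4]] [[-0.6 -0.2]]
gbot [ 0.4876 -0.317   0.0833] err [[0.  0.1]] [[-0.2 -0.1]]
gmid [ 0.4893 -0.318   0.1217] err [[0.  0.4]] [[-0.6 -0.2]]
baseNL [ 0.3541 -0.3025  0.0129] err [[0.  0.7]] [[-1.  -0.3]]
baseNR [ 0.3719 -0.3902  0.0097] err [[0.  0.6]] [[-0.8 -0.2]]
legtop [ 0.3822 -0.3322  0.0901] err [[-0.1 -1.3]] [[1.9 0.5]]
[[ 0.5567 -0.2546  0.012 ]
 [ 0.5766 -0.3402  0.012 ]
 [ 0.3734 -0.3898  0.012 ]
 [ 0.3563 -0.3026  0.012 ]]
fix yaw 0.23726853553558688 w 0.08788270592101727 0.0888608462710096 0.2060683381793525
leg top ends at z.08 [[ 0.3774 -0.3118  0.075 ]
 [ 0.3934 -0.364   0.075 ]]
tubewall [[0.4145, 0.0779], [0.4204, 0.0252]] yaw of edge+90 0.11149020723696235
pipeplate [[0.4159, 0.2782], [0.4217, 0.2208]] yaw of edge+90 0.10070349172162385
pipetop [[0.475, 0.2808], [0.4702, 0.2226]] yaw of edge+90 -0.08228798977468155
tray [0.60725 0.2428 ] -0.009523521593613138 0.08372890779175374 0.0851284323830763
tray [0.5941 0.1469] -0.11285957543151959 0.08557458734928262 0.08393932332345791
tray [0.590725 0.0444  ] -0.0017814707995016388 0.08621305005624148 0.08354046923497607
tray [ 0.598275 -0.054425] -0.04044713698830771 0.08638362113271243 0.07988954875326308
```

```bash
python3 -m inch '[[[4,-1.2,0,0,1],[4,0,0,0,1],[4,0,0,0,1],[4,0,0,0,1],[2,0,0,0,1],[0,0,0,0,1]]]'; python3 -c "
from h import *
go((0.444,0.247,0.050),-1.64)"
```

```text
time: 3.03
position: [0.4522, 0.2485, 0.0935]
tool_rot: [0.708, -0.033, -0.704, -0.042]
ft_force: [0.0, 0.4, 1.3]
grip_width: 0.0873
t 3.03 pos [0.4522 0.2485 0.0935] jawyaw -1.677 q [0.28 0.56 1.82 0.02 0.76 1.94] w 0.0873 F [0.  0.4 1.3]
 toolx [ 0.007  0.013 -1.   ] y [-0.106 -0.994 -0.014] z [-0.994  0.106 -0.005]
 shift cm [4.34 0.29 0.82]
 turn about tool x -0.037
```

```bash
python3 -m inch '[[[1.5,0.3,0.8,0,1],[1.5,0,0,0,1],[1.3,0,0,0,1],[0,0,0,0,1]]]'; python3 -c "
from h import *
go((0.444,0.247,0.050),-1.64)"
```

```text
time: 3.37
position: [0.4463, 0.2468, 0.0509]
tool_rot: [0.709, -0.03, -0.703, -0.04]
ft_force: [0.3, 0.0, 0.4]
grip_width: 0.0872
t 3.37 pos [0.4463 0.2468 0.0509] jawyaw -1.67 q [0.28 0.63 1.86 0.02 0.64 1.94] w 0.0872 F [0.3 0.  0.4]
 toolx [ 0.009  0.013 -1.   ] y [-0.099 -0.995 -0.014] z [-0.995  0.099 -0.008]
 shift cm [0.09 0.01 0.23]
 turn about tool x -0.03
```

```bash
python3 -m inch '[[[0,0,0.2,0,0],[0,0,0,0,0],[0,0,0,0,0],[0,0,0,0,0],[0,0,0,0,0],[-2,0,0,0,0],[-3,0,0,0,0],[0,0,0,0,0]]]' 40; python3 -m inch '[[[0,0,-4,0,0],[0,0,-4,0,0],[0,0,-4,0,0],[0,0,-3,0,0],[0,0,0,0,0]]]'; python3 -c "
from h import *
go((0.608,0.243,0.048),-1.64)"
```

```text
time: 4.03
position: [0.4476, 0.2472, 0.1082]
tool_rot: [0.712, -0.028, -0.7, -0.04]
ft_force: [1.2, 0.0, -0.0]
grip_width: 0.0414
time: 4.45
position: [0.5959, 0.2324, 0.113]
tool_rot: [0.712, -0.027, -0.7, -0.038]
ft_force: [1.3, 0.4, 0.9]
grip_width: 0.0083
t 4.45 pos [0.5959 0.2324 0.113 ] jawyaw -1.662 q [0.19 0.65 1.5  0.01 0.97 1.85] w 0.0083 F [1.3 0.4 0.9]
 toolx [ 0.018  0.015 -1.   ] y [-0.091 -0.996 -0.017] z [-0.996  0.091 -0.016]
 shift cm [ 6.54 -1.05 -1.  ]
 turn about tool x -0.022
```

```bash
python3 -m inch '[[[0,0,4,0,0.8],[0,0,4,0,0.8],[0,-1.5,4,0,0.8],[0,0,3,0,0.8],[0,0,0,0,0.8],[0,0,0,0,0.8]]]' 40
python3 - <<'E'
from h import *
go((0.444,0.247,0.050),-1.64)
a=cv2.cvtColor(camera("side"),4);cv2.imwrite("pics/c5.png",crop("side",180,195,155,150,4,a))
E
```

```text
time: 4.95
position: [0.4448, 0.2596, 0.1091]
tool_rot: [0.714, -0.028, -0.699, -0.04]
ft_force: [0.3, -0.1, 1.0]
grip_width: 0.0407
t 4.95 pos [0.4448 0.2596 0.1091] jawyaw -1.667 q [0.31 0.52 1.82 0.01 0.77 1.97] w 0.0407 F [ 0.3 -0.1  1. ]
 toolx [ 0.023  0.015 -1.   ] y [-0.096 -0.995 -0.017] z [-0.995  0.096 -0.021]
 shift cm [5.88 1.36 0.09]
 turn about tool x -0.027
```

View pics/c5.png

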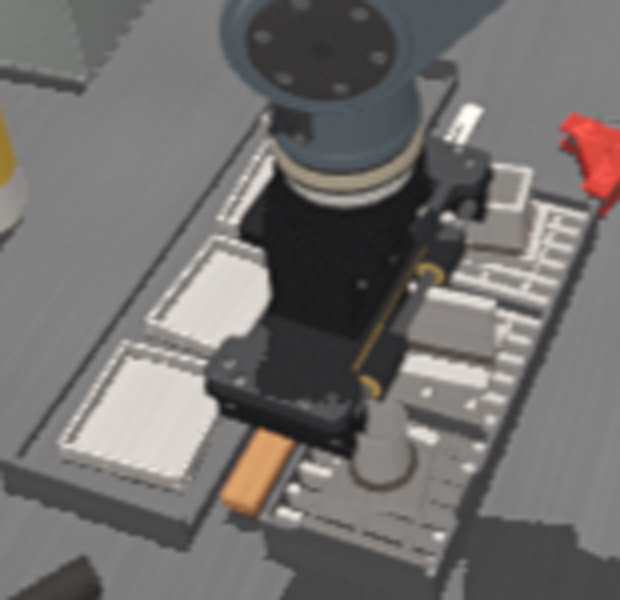

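```bash
python3 -m inch '[[[0,1.4,0,0,0.8],[0,0,0,0,0.8],[0,0,0,0,0.8],[0,0,0,0,0.8],[2,0,0,0,0.8],[2,0,0,0,0.8],[1.9,0,0,0,0.8],[0,0,0,0,0.8]]]' 40; python3 -c "
from h import *
go((0.444,0.247,0.050),-1.64)"
```

```text
time: 5.67
position: [0.4559, 0.2487, 0.0506]
tool_rot: [0.719, -0.028, -0.693, -0.043]
ft_force: [-1.3, -0.1, 0.2]
grip_width: 0.0694
t 5.67 pos [0.4559 0.2487 0.0506] jawyaw -1.671 q [0.28 0.63 1.86 0.02 0.61 1.94] w 0.0694 F [-1.3 -0.1  0.2]
 toolx [ 0.037  0.02  -0.999] y [-0.1   -0.995 -0.024] z [-0.994  0.101 -0.035]
 shift cm [0.01 0.29 1.16]
 turn about tool x -0.031
```

```bash
python3 -m inch '[[[0,0.3,1.2,0,0.8],[0,0,0,0,0.3],[0,0,0,0,0.3],[0,0,0,0,0.3],[0,0,0,0,0.3]]]' 40;python3 -c "
from h import *
go((0.444,0.247,0.050),-1.64)";python3 -m inch '[[[0,0,0,0,0.3],[0,0,0,0,0.3],[-0.5,0,0,0,0.3]]]' 40; python3 -c "
from h import *
go((0.444,0.247,0.050),-1.64)"
```

```text
time: 6.08
position: [0.4486, 0.2484, 0.0514]
tool_rot: [0.721, -0.027, -0.691, -0.044]
ft_force: [0.1, 0.6, -0.2]
grip_width: 0.0509
t 6.08 pos [0.4486 0.2484 0.0514] jawyaw -1.672 q [0.28 0.62 1.88 0.02 0.59 1.94] w 0.0509 F [ 0.1  0.6 -0.2]
 toolx [ 0.043  0.022 -0.999] y [-0.101 -0.995 -0.026] z [-0.994  0.102 -0.04 ]
 shift cm [0.11 0.19 0.45]
 turn about tool x -0.032
time: 6.33
position: [0.4506, 0.2493, 0.0575]
tool_rot: [0.722, -0.027, -0.69, -0.045]
ft_force: [-0.9, 0.1, -3.5]
grip_width: 0.0328
t 6.33 pos [0.4506 0.2493 0.0575] jawyaw -1.673 q [0.28 0.61 1.87 0.02 0.61 1.94] w 0.0328 F [-0.9  0.1 -3.5]
 toolx [ 0.046  0.024 -0.999] y [-0.102 -0.994 -0.028] z [-0.994  0.103 -0.044]
 shift cm [0.72 0.31 0.67]
 turn about tool x -0.033
```

```bash
python3 -m inch '[[[-4,0,0,0,0.3],[0,0,-3,0,0.3]]]' 40;python3 -c "
from h import *
go((0.608,0.243,0.048),-1.64)";python3 -m inch '[[[0,0,-4,0,0.3],[0,0,-4,0,0.3],[0,0,-3,0,0.3]]]' 40; python3 -c "
from h import *
go((0.608,0.243,0.048),-1.64)"
```

```text
time: 6.5
position: [0.4691, 0.2441, 0.0972]
tool_rot: [0.716, -0.028, -0.697, -0.042]
ft_force: [0.8, -0.0, -3.3]
grip_width: 0.0327
t 6.5 pos [0.4691 0.2441 0.0972] jawyaw -1.67 q [0.26 0.56 1.8  0.02 0.75 1.92] w 0.0327 F [ 0.8 -0.  -3.3]
 toolx [ 0.028  0.019 -0.999] y [-0.099 -0.995 -0.022] z [-0.995  0.1   -0.026]
 shift cm [  5.31  -1.16 -13.7 ]
 turn about tool x -0.03
time: 6.75
position: [0.577, 0.2326, 0.1023]
tool_rot: [0.714, -0.027, -0.698, -0.04]
ft_force: [1.2, 0.6, -3.6]
grip_width: 0.0327
t 6.75 pos [0.577  0.2326 0.1023] jawyaw -1.666 q [0.2  0.65 1.56 0.02 0.91 1.85] w 0.0327 F [ 1.2  0.6 -3.6]
 toolx [ 0.023  0.017 -1.   ] y [-0.095 -0.995 -0.019] z [-0.995  0.096 -0.022]
 shift cm [ 5.52 -1.23 -2.87]
 turn about tool x -0.026
```

```bash
python3 -m inch '[[[0,-1.2,-3.2,0,0.3],[0,0,0,0,0.3],[2,0,0,0,0.3],[1.5,0,0,0,0.3],[0,0,0,0,0.3]]]' 40;python3 -c "
from h import *
go((0.611,0.2435,0.0455),-1.64)"
```

```text
time: 7.17
position: [0.6227, 0.2392, 0.0684]
tool_rot: [0.718, -0.029, -0.694, -0.042]
ft_force: [-0.5, -0.6, -3.8]
grip_width: 0.0327
t 7.17 pos [0.6227 0.2392 0.0684] jawyaw -1.671 q [0.19 0.74 1.46 0.01 0.91 1.86] w 0.0327 F [-0.5 -0.6 -3.8]
 toolx [ 0.034  0.016 -0.999] y [-0.1   -0.995 -0.02 ] z [-0.994  0.1   -0.032]
 shift cm [ 2.25 -0.27  1.28]
 turn about tool x -0.031
```

```bash
python3 -m inch '[[[1,-0.3,1.4,0,0.3],[0.6,0,0,0,0.3],[0.2,0,0,0,0.3]]]' 40;python3 -c "
from h import *
go((0.611,0.2435,0.0455),-1.64)";python3 -m inch '[[[0.3,0,0.2,0,0.3],[0.2,0,0,0,0.3]]]' 40; python3 -c "
from h import *
go((0.611,0.2435,0.0455),-1.64)"
```

```text
time: 7.42
position: [0.6084, 0.2431, 0.0491]
tool_rot: [0.717, -0.03, -0.695, -0.041]
ft_force: [0.2, -0.1, -3.0]
grip_width: 0.0327
t 7.42 pos [0.6084 0.2431 0.0491] jawyaw -1.671 q [0.21 0.75 1.5  0.01 0.85 1.87] w 0.0327 F [ 0.2 -0.1 -3. ]
 toolx [ 0.032  0.015 -0.999] y [-0.1   -0.995 -0.018] z [-0.994  0.1   -0.03 ]
 shift cm [ 0.37 -0.06 -0.24]
 turn about tool x -0.031
time: 7.58
position: [0.6063, 0.2433, 0.0442]
tool_rot: [0.717, -0.03, -0.695, -0.041]
ft_force: [0.6, 0.9, -3.8]
grip_width: 0.033
t 7.58 pos [0.6063 0.2433 0.0442] jawyaw -1.67 q [0.21 0.76 1.51 0.01 0.84 1.87] w 0.033 F [ 0.6  0.9 -3.8]
 toolx [ 0.031  0.015 -0.999] y [-0.099 -0.995 -0.018] z [-0.995  0.1   -0.03 ]
 shift cm [-0.11 -0.07 -0.47]
 turn about tool x -0.03
```

```bash
for i in 1 2 ; do python3 -m inch '[[[0.2,0,-0.2,0,0.3],[0.1,0,0,0,0.3]]]' 40 | grep -E "pos|ft"; done
```

```text
position: [0.6096, 0.2431, 0.0419]
ft_force: [-0.3, -0.2, -2.9]
position: [0.6132, 0.243, 0.0397]
ft_force: [-0.1, 0.2, -3.4]
```

```bash
for i in 1 2 3; do python3 -m inch '[[[0.15,0,0.1,0,0.3],[0.1,0,0,0,0.3]]]' 40 | grep -E "pos|ft|grip"; done
```

```text
position: [0.6132, 0.243, 0.0374]
ft_force: [0.4, 0.2, -4.0]
grip_width: 0.0327
position: [0.6122, 0.2434, 0.0352]
ft_force: [-3.3, 0.4, 4.9]
grip_width: 0.033
position: [0.6123, 0.2434, 0.0352]
ft_force: [-1.8, -1.1, 2.0]
grip_width: 0.0329
```

```bash
python3 -m inch '[[[0,0,0,0,0.7],[0,0,0,0,0.7],[0,0,0,0,0.7],[0,0,0,0,0.7],[-4,0,0,0,0.7],[-4,0,0,0,0.7],[-1.5,0,0,0,0.7]]]' 40; python3 -c "
from h import *
go((0.431,0.1515,0.058),-1.49)"
```

```text
time: 9.0
position: [0.6059, 0.2414, 0.125]
tool_rot: [0.716, -0.03, -0.697, -0.04]
ft_force: [1.3, 0.3, -0.2]
grip_width: 0.06
t 9.0 pos [0.6059 0.2414 0.125 ] jawyaw -1.67 q [0.2  0.65 1.46 0.01 1.   1.87] w 0.06 F [ 1.3  0.3 -0.2]
 toolx [ 0.028  0.013 -1.   ] y [-0.099 -0.995 -0.016] z [-0.995  0.1   -0.026]
 shift cm [ 6.09 10.79 16.68]
 turn about tool x -0.18
```

```bash
python3 -m inch '[[[0,2.1,3.3,0,0.7],[0,2.1,3.3,0,0.7],[0,2.1,3.3,0,0.7],[0,2.1,3.3,0,0.7],[0,2.1,3.3,0,0.7],[0,0,0,-0.1,0.7],[0,0,0,-0.1,0.7],[0,0,0,0,0.7]]]' 40
python3 - <<'E'
from h import *
go((0.431,0.1515,0.058),-1.49)
a=cv2.cvtColor(camera("top"),4);b=cv2.cvtColor(camera("side"),4)
cv2.imwrite("pics/c6.png",cv2.hconcat([crop("top",175,115,155,125,3,a)[:375,:400],crop("side",180,195,130,125,3,b)]))
E
```

```text
time: 9.67
position: [0.4284, 0.152, 0.1224]
tool_rot: [0.723, 0.044, -0.689, 0.033]
ft_force: [-0.9, -0.1, -0.6]
grip_width: 0.061
t 9.67 pos [0.4284 0.152  0.1224] jawyaw -1.461 q [0.08 0.43 1.98 0.02 0.69 1.53] w 0.061 F [-0.9 -0.1 -0.6]
 toolx [ 0.047  0.018 -0.999] y [ 0.109 -0.994 -0.013] z [-0.993 -0.108 -0.049]
 shift cm [6.45 0.16 0.07]
 turn about tool x 0.029
```

View pics/c6.png

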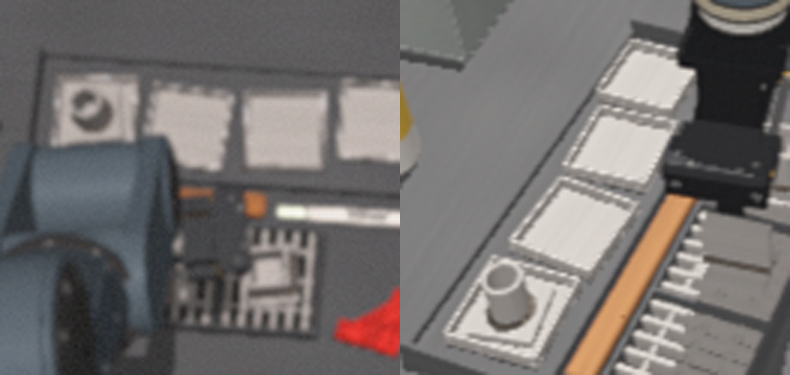

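```bash
python3 -m inch '[[[3,0.1,0,0,0.6],[2.5,0,0,0,0.4],[0.8,0,0.3,0,0.3]]]' 40; python3 -c "
from h import *
go((0.431,0.1515,0.058),-1.49)"
```

```text
time: 10.02
position: [0.4415, 0.1536, 0.0615]
tool_rot: [0.731, 0.041, -0.68, 0.029]
ft_force: [-1.1, 0.2, 0.3]
grip_width: 0.0478
t 10.02 pos [0.4415 0.1536 0.0615] jawyaw -1.472 q [0.08 0.56 2.01 0.03 0.5  1.53] w 0.0478 F [-1.1  0.2  0.3]
 toolx [ 0.071  0.02  -0.997] y [ 0.098 -0.995 -0.013] z [-0.993 -0.097 -0.072]
 shift cm [0.27 0.11 1.09]
 turn about tool x 0.018
```

```bash
python3 -m inch '[[[0.3,0.2,1.3,0,0.2],[0,0,0.2,0,0],[0,0,0,0,0],[0,0,0,0,0],[0,0,0,0,0],[0,0,0,0,0],[0,0,0,0,0]]]' 40; python3 -c "
from h import *
go((0.431,0.1515,0.058),-1.49)"
```

```text
time: 10.6
position: [0.4339, 0.1525, 0.0561]
tool_rot: [0.733, 0.038, -0.678, 0.025]
ft_force: [-0.2, 0.6, -3.5]
grip_width: 0.0076
t 10.6 pos [0.4339 0.1525 0.0561] jawyaw -1.48 q [0.08 0.57 2.03 0.04 0.46 1.53] w 0.0076 F [-0.2  0.6 -3.5]
 toolx [ 0.077  0.022 -0.997] y [ 0.09  -0.996 -0.015] z [-0.993 -0.089 -0.079]
 shift cm [-0.21  0.07  0.28]
 turn about tool x 0.01
```

```bash
python3 -m inch '[[[-4,0,0,0,0],[-4,0,0,0,0],[0,0,-4,0,0],[0,0,-4,0,0],[0,0,-4,0,0],[0,0,-3,0.1,0]]]' 40; python3 -c "
from h import *
go((0.598,0.148,0.04),-1.6)"
```

```text
time: 11.1
position: [0.5682, 0.1624, 0.1421]
tool_rot: [0.724, 0.003, -0.689, -0.009]
ft_force: [1.9, 0.6, -2.4]
grip_width: 0.0073
t 11.1 pos [0.5682 0.1624 0.1421] jawyaw -1.58 q [0.08 0.55 1.63 0.02 0.92 1.65] w 0.0073 F [ 1.9  0.6 -2.4]
 toolx [ 0.05   0.016 -0.999] y [-0.009 -1.    -0.017] z [-0.999  0.01  -0.049]
 shift cm [10.32  1.59 -2.48]
 turn about tool x 0.02
```

```bash
python3 -m inch '[[[1.5,1.6,-2.5,0,0],[2,0,0,0,0],[2,0,0,0,0],[1.5,0,0.3,0,0],[1,0,0,0,0]]]' 40; python3 -c "
from h import *
go((0.598,0.148,0.04),-1.6)"
```

```text
time: 11.52
position: [0.6133, 0.145, 0.0648]
tool_rot: [0.734, 0.0, -0.68, -0.01]
ft_force: [-0.6, -0.6, -4.1]
grip_width: 0.0076
t 11.52 pos [0.6133 0.145  0.0648] jawyaw -1.585 q [0.05 0.69 1.6  0.02 0.77 1.62] w 0.0076 F [-0.6 -0.6 -4.1]
 toolx [ 0.076  0.015 -0.997] y [-0.014 -1.    -0.016] z [-0.997  0.015 -0.076]
 shift cm [ 2.36 -0.24  1.72]
 turn about tool x 0.015
```

```bash
python3 -m inch '[[[0.8,-0.2,1.8,0,0],[0.7,0,0,0,0],[0.5,0,0,0,0]]]' 40; for i in 1 2; do python3 -m inch '[[[0.15,0,0.1,0,0],[0.1,0,0,0,0]]]' | grep -E "pos|ft"; done; python3 -c "
from h import *
go((0.598,0.148,0.04),-1.6)"
```

```text
time: 11.77
position: [0.5961, 0.1464, 0.0399]
tool_rot: [0.733, -0.0, -0.681, -0.01]
ft_force: [1.8, -0.1, -2.7]
grip_width: 0.0077
position: [0.594, 0.1465, 0.0363]
ft_force: [-3.6, 1.3, 10.0]
position: [0.5948, 0.1466, 0.0365]
ft_force: [0.0, -0.3, -2.7]
t 12.1 pos [0.5948 0.1466 0.0365] jawyaw -1.584 q [0.05 0.72 1.65 0.01 0.69 1.63] w 0.0077 F [ 0.  -0.3 -2.7]
 toolx [ 0.074  0.013 -0.997] y [-0.013 -1.    -0.014] z [-0.997  0.014 -0.074]
 shift cm [-0.32 -0.15 -0.34]
 turn about tool x 0.016
```

```bash
python3 -m inch '[[[0.1,0,-0.1,0,0.3],[0,0,0,0,0.8],[0,0,0,0,0.8],[0,0,0,0,0.8],[0,0,0,0,0.8],[-4,0,0,0,0.8],[-4,0,0,0,0.8],[-1,0,0,0,0.8]]]' 40;  python3 - <<'E'
from h import *
go((0.434,0.049,0.055),-1.46)
a=cv2.cvtColor(camera("top"),4);b=cv2.cvtColor(camera("side"),4)
cv2.imwrite("pics/top2.png",a);cv2.imwrite("pics/side2.png",b)
cv2.imwrite("pics/c7.png",cv2.hconcat([crop("top",240,175,50,60,8,a),crop("side",280,220,50,60,8,b)]))
E
```

```text
time: 12.77
position: [0.5902, 0.1452, 0.1234]
tool_rot: [0.731, -0.001, -0.682, -0.01]
ft_force: [0.6, -1.1, 1.3]
grip_width: 0.0534
t 12.77 pos [0.5902 0.1452 0.1234] jawyaw -1.585 q [0.05 0.59 1.61 0.01 0.87 1.63] w 0.0534 F [ 0.6 -1.1  1.3]
 toolx [ 0.069  0.012 -0.998] y [-0.014 -1.    -0.013] z [-0.998  0.015 -0.069]
 shift cm [ 5.63  9.93 15.91]
 turn about tool x -0.125
```

View pics/c7.png

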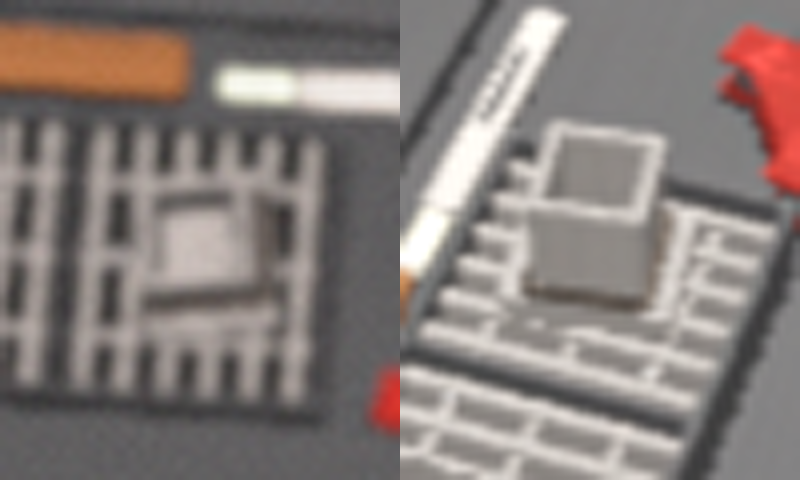

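Run:
```python
from h import *
T=lambda x,y:(240+x/8-.44,175+y/8-.44)
S=lambda x,y:(280+x/8-.44,220+y/8-.44)
print(tri(T(203,242),S(198,170)),back("top",[T(203,242)],.0745),back("side",[S(198,170)],.0745))
q=back("side",[S(153,122),S(265,138),S(250,215),S(125,205)],.0745);print(q,q.mean(0))
e=q[0]+q[3]-q[1]-q[2];print(np.arctan2(e[1],e[0]));e=q[3]-q[0]+q[2]-q[1];print(np.arctan2(e[1],e[0]))
```

```text
[0.4295 0.0512 0.0784] [[0.4295 0.0515 0.0745]] [[0.4321 0.0476 0.0745]]
[[0.4537 0.0298 0.0745]
 [0.4141 0.027  0.0745]
 [0.4093 0.0628 0.0745]
 [0.4513 0.0695 0.0745]] [0.4321   0.047275 0.0745  ]
0.11589981328268846
1.6658730409499907
```

```bash
python3 -m inch '[[[0,2,3.2,0,0.9],[0,2,3.2,0,0.9],[0,2,3.2,0,0.9],[0,2,3.2,0,0.9],[0,2,3.2,-0.1,0.9],[0,0,0,0,0.9]]]' 40; python3 -c "
from h import *
go((0.431,0.050,0.0525),-1.47)"
```

```text
time: 13.37
position: [0.4211, 0.0471, 0.103]
tool_rot: [0.729, 0.038, -0.682, 0.029]
ft_force: [-1.1, -0.4, 0.8]
grip_width: 0.0781
t 13.37 pos [0.4211 0.0471 0.103 ] jawyaw -1.475 q [-0.17  0.44  2.08  0.05  0.56  1.26] w 0.0781 F [-1.1 -0.4  0.8]
 toolx [ 0.066  0.015 -0.998] y [ 0.096 -0.995 -0.009] z [-0.993 -0.095 -0.067]
 shift cm [ 5.11 -0.15 -0.68]
 turn about tool x -0.005
```

```bash
python3 -m inch '[[[1,-0.2,-0.5,0,0.9],[1,0,0,0,0.9],[1,0,0,0,0.9],[1,0,0,0,0.8],[0.8,0,0.2,0,0.6]]]' 40; python3 -c "
from h import *
go((0.431,0.050,0.0525),-1.47)"
```

```text
time: 13.78
position: [0.4202, 0.0489, 0.0506]
tool_rot: [0.727, 0.036, -0.686, 0.027]
ft_force: [-0.1, 0.3, -0.2]
grip_width: 0.0711
t 13.78 pos [0.4202 0.0489 0.0506] jawyaw -1.481 q [-0.17  0.57  2.11  0.06  0.41  1.25] w 0.0711 F [-0.1  0.3 -0.2]
 toolx [ 0.057  0.016 -0.998] y [ 0.09  -0.996 -0.011] z [-0.994 -0.089 -0.059]
 shift cm [-0.13 -0.02 -1.09]
 turn about tool x -0.011
```

Slow descent reduces the tilt. Correct x and grip.

```bash
python3 -m inch '[[[-0.1,0,-1.1,0,0.6],[0,0,0,0,0.3],[0,0,0,0,0.3],[0,0,0,0,0.3],[0,0,0,0,0.3],[0,0,0,0,0.3],[0,0,0,0,0.3]]]' 40; python3 -c "
from h import *
go((0.431,0.050,0.0525),-1.47)"; python3 -m inch '[[[-4,0,0,0,0.3],[-4,0,0,0,0.3],[0,0,-4,0,0.3],[0,0,-4,0,0.3],[0,0,-4,0,0.3]]]' 40; python3 -c "
from h import *
go((0.592,0.044,0.0365),-1.52)"
```

```text
time: 14.37
position: [0.4245, 0.0512, 0.0469]
tool_rot: [0.722, 0.037, -0.691, 0.025]
ft_force: [-0.5, -0.5, -2.2]
grip_width: 0.0398
t 14.37 pos [0.4245 0.0512 0.0469] jawyaw -1.482 q [-0.16  0.58  2.09  0.06  0.43  1.27] w 0.0398 F [-0.5 -0.5 -2.2]
 toolx [ 0.043  0.019 -0.999] y [ 0.088 -0.996 -0.015] z [-0.995 -0.088 -0.045]
 shift cm [-0.54  0.17 -0.66]
 turn about tool x -0.012
time: 14.78
position: [0.5222, 0.0621, 0.1243]
tool_rot: [0.707, 0.039, -0.706, 0.022]
ft_force: [0.8, -0.2, -3.6]
grip_width: 0.0397
t 14.78 pos [0.5222 0.0621 0.1243] jawyaw -1.483 q [-0.11  0.52  1.76  0.03  0.86  1.35] w 0.0397 F [ 0.8 -0.2 -3.6]
 toolx [-0.     0.024 -1.   ] y [ 0.087 -0.996 -0.024] z [-0.996 -0.087 -0.002]
 shift cm [ 8.73  2.62 -6.78]
 turn about tool x 0.037
```

```bash
python3 -m inch '[[[0,2,-3.4,0,0.3],[0,0.5,-3,0.05,0.3],[3,0,0,0,0.3],[2.5,0,0,0,0.3],[0.5,0,0,0,0.3]]]' 40; python3 -c "
from h import *
go((0.586,0.045,0.031),-1.52)"
```

```text
time: 15.2
position: [0.6039, 0.0421, 0.0647]
tool_rot: [0.714, 0.02, -0.7, 0.006]
ft_force: [-0.9, 0.2, -4.3]
grip_width: 0.0397
t 15.2 pos [0.6039 0.0421 0.0647] jawyaw -1.534 q [-0.13  0.69  1.61  0.03  0.83  1.39] w 0.0397 F [-0.9  0.2 -4.3]
 toolx [ 0.019  0.02  -1.   ] y [ 0.036 -0.999 -0.019] z [-0.999 -0.036 -0.02 ]
 shift cm [ 3.34 -0.29  1.85]
 turn about tool x -0.014
```

```bash
python3 -m inch '[[[0.8,-0.3,1.8,0,0.3],[1,0,0,0,0.3],[0.8,0,0,0,0.3],[0.3,0,0,0,0.3]]]' 40; for i in 1 2; do python3 -m inch '[[[0.15,0,0,0,0.3],[0.1,0,0,0,0.3]]]' | grep -E "pos|ft"; done; python3 -c "
from h import *
go((0.586,0.045,0.031),-1.52)"
```

```text
time: 15.53
position: [0.5802, 0.0452, 0.0313]
tool_rot: [0.71, 0.02, -0.704, 0.005]
ft_force: [0.1, -0.2, -3.1]
grip_width: 0.0396
position: [0.5794, 0.0454, 0.029]
ft_force: [-3.6, -0.0, 6.1]
position: [0.5797, 0.0453, 0.0293]
ft_force: [-1.8, -0.4, 0.0]
t 15.87 pos [0.5797 0.0453 0.0293] jawyaw -1.534 q [-0.13  0.72  1.68  0.03  0.73  1.38] w 0.0398 F [-1.8 -0.4  0. ]
 toolx [ 0.006  0.021 -1.   ] y [ 0.037 -0.999 -0.02 ] z [-0.999 -0.037 -0.007]
 shift cm [-0.17  0.05 -0.63]
 turn about tool x -0.014
```

```bash
python3 -m inch '[[[-0.3,0,-0.6,0,0.3],[0.2,0,0,0,0.3],[0.2,0,0,0,0.3]]]' | grep -E "pos|ft"; python3 -m inch '[[[0.1,0,0,0,0.3]]]' | grep -E "pos|ft"; python3 -c "
from h import *
go((0.586,0.045,0.031),-1.52)"
```

```text
position: [0.5887, 0.0454, 0.0305]
ft_force: [-0.8, 0.1, -3.6]
position: [0.5897, 0.0453, 0.0295]
ft_force: [-0.2, -0.2, -2.9]
t 16.2 pos [0.5897 0.0453 0.0295] jawyaw -1.533 q [-0.12  0.73  1.66  0.03  0.74  1.39] w 0.0396 F [-0.2 -0.2 -2.9]
 toolx [ 0.014  0.02  -1.   ] y [ 0.037 -0.999 -0.019] z [-0.999 -0.037 -0.015]
 shift cm [-0.15  0.02  0.37]
 turn about tool x -0.013
```

```bash
python3 -m inch '[[[0.1,0,0.3,0,0.3],[0.1,0,0,0,0.8],[0,0,0,0,0.8],[0,0,0,0,0.8],[0,0,0,0,0.8],[-3,0,0,0,0.8],[-4,0,0,0,0.8],[-4,0,0,0,0.8]]]' 40;python3 -m inch '[[[-4,0,0,0,1],[-3,0,0,0,1],[0,4,1.3,0,1],[0,4,1.3,0,1],[0,4,1.3,0,1],[0,4,1.3,0,1],[0,4,1.3,0,1],[0,4,1.3,0,1]]]'; python3 -m inch '[[[0,4,1.3,0,1],[0,3,1.3,-0.1,1],[0,0,0,-0.1,1],[0,0,0,0,1]]]'
python3 - <<'E'
from h import *
go((0.489,-0.317,0.117),-1.334)
a=cv2.cvtColor(camera("top"),4);b=cv2.cvtColor(camera("side"),4)
cv2.imwrite("pics/top3.png",a);cv2.imwrite("pics/side3.png",b)
c=crop("top",175,125,150,110,4,a); d=crop("side",270,90,140,105,4,b)
cv2.imwrite("pics/c8.png",cv2.resize(cv2.hconcat([c[:420,:],crop("side",175,195,65,105,4,b)]),None,fx=.9,fy=.9))
cv2.imwrite("pics/c9.png",d)
E
```

```text
time: 16.87
position: [0.5794, 0.0434, 0.1315]
tool_rot: [-0.705, -0.021, 0.709, -0.005]
ft_force: [1.1, 0.1, 0.5]
grip_width: 0.0685
time: 17.53
position: [0.5196, -0.1974, 0.214]
tool_rot: [0.716, 0.025, -0.698, 0.013]
ft_force: [2.1, 0.2, 0.3]
grip_width: 0.0869
time: 17.87
position: [0.4939, -0.2796, 0.2133]
tool_rot: [0.711, 0.092, -0.691, 0.086]
ft_force: [-0.3, -0.2, 0.5]
grip_width: 0.0868
t 17.87 pos [ 0.4939 -0.2796  0.2133] jawyaw -1.319 q [-0.73  0.44  1.59  0.03  1.1   0.58] w 0.0868 F [-0.3 -0.2  0.5]
 toolx [ 0.027  0.011 -1.   ] y [ 0.25  -0.968 -0.004] z [-0.968 -0.249 -0.029]
 shift cm [9.57 3.54 1.69]
 turn about tool x 0.015
```

View pics/c8.png

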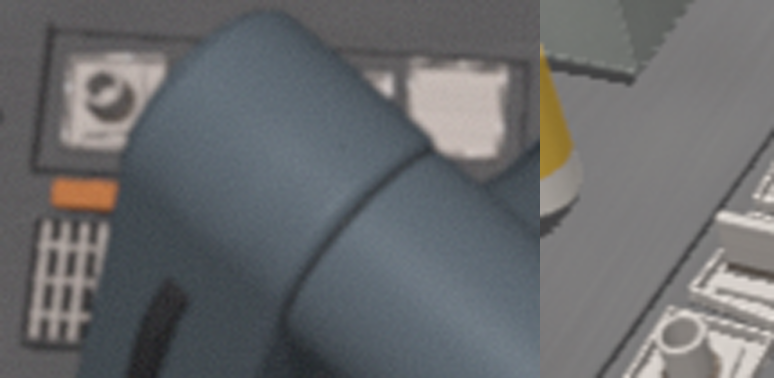

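View pics/c9.png

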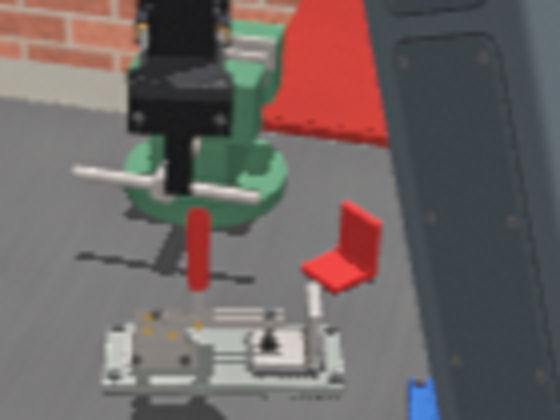

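```bash
python3 -m inch '[[[0,3.5,1.4,0,1],[1,0,0,0,1],[2,0,0,0,1],[2,0,0,0,1],[1.5,0,0,0,0.9]]]' ; python3 -c "
from h import *
go((0.489,-0.317,0.117),-1.334)"
```

```text
time: 18.38
position: [0.4968, -0.3132, 0.1507]
tool_rot: [0.715, 0.087, -0.689, 0.087]
ft_force: [-0.0, -0.3, 0.2]
grip_width: 0.0845
t 18.38 pos [ 0.4968 -0.3132  0.1507] jawyaw -1.324 q [-0.77  0.54  1.61  0.03  0.97  0.54] w 0.0845 F [-0.  -0.3  0.2]
 toolx [ 0.036  0.004 -0.999] y [ 0.244 -0.97   0.005] z [-0.969 -0.244 -0.036]
 shift cm [3.34 0.16 0.97]
 turn about tool x 0.01
```

```bash
python3 -m inch '[[[1,0.2,0.9,0,0.6],[1.2,0,0.1,0,0.4],[1,0,0,0,0.1],[0.1,0,0,0,0.1],[0,0,0,0,0.1],[0,0,0,0,0.1],[0,0,0,0,0.1]]]' 12; python3 -c "
from h import *
go((0.489,-0.317,0.117),-1.334)"
```

```text
time: 18.97
position: [0.4909, -0.3084, 0.1129]
tool_rot: [0.713, 0.089, -0.69, 0.085]
ft_force: [-0.2, -0.4, 0.1]
grip_width: 0.0419
t 18.97 pos [ 0.4909 -0.3084  0.1129] jawyaw -1.323 q [-0.77  0.59  1.65  0.04  0.89  0.53] w 0.0419 F [-0.2 -0.4  0.1]
 toolx [ 0.032  0.01  -0.999] y [ 0.245 -0.969 -0.001] z [-0.969 -0.245 -0.034]
 shift cm [-0.43  0.78  0.38]
 turn about tool x 0.011
```

```bash
python3 -m inch '[[[0,0.7,0.3,0,0.1],[0,0,0,0,0.1],[0,0,0,0,0.1],[0,0,0,0,0.1],[0,0,0,0,0.1]]]' 12; python3 -c "
from h import *
go((0.515,-0.311,0.113),-1.334)"
```

```text
time: 19.38
position: [0.4905, -0.3159, 0.1147]
tool_rot: [0.714, 0.089, -0.689, 0.085]
ft_force: [0.0, 0.6, -1.1]
grip_width: 0.0193
t 19.38 pos [ 0.4905 -0.3159  0.1147] jawyaw -1.324 q [-0.78  0.59  1.64  0.04  0.89  0.52] w 0.0193 F [ 0.   0.6 -1.1]
 toolx [ 0.035  0.01  -0.999] y [ 0.244 -0.97  -0.001] z [-0.969 -0.244 -0.036]
 shift cm [ 0.26  0.12 -2.48]
 turn about tool x 0.01
```

```bash
python3 -m inch '[[[0,0,-1.2,0,0.1],[0,0,-1.2,0,0.1],[0.1,0,-1.1,0,0.1],[0.3,0,-1.1,0,0.1]]]' 12; python3 -c "
from h import *
u=np.array([.972*1,.235,0]);s=np.array([.4905,-.3159,.1147])
for d,z in((46,-3),(66,-11)): go(s+u*d/1e3+[0,0,z/1e3])"
```

```text
time: 19.72
position: [0.5337, -0.3052, 0.1123]
tool_rot: [0.711, 0.089, -0.692, 0.085]
ft_force: [-3.4, 0.4, 5.1]
grip_width: 0.0191
t 19.72 pos [ 0.5337 -0.3052  0.1123] jawyaw -1.325 q [-0.71  0.63  1.56  0.03  0.94  0.59] w 0.0191 F [-3.4  0.4  5.1]
 toolx [ 0.026  0.009 -1.   ] y [ 0.243 -0.97  -0.003] z [-0.97  -0.243 -0.028]
 shift cm [ 0.06  0.03 -0.15]
t 19.72 pos [ 0.5337 -0.3052  0.1123] jawyaw -1.325 q [-0.71  0.63  1.56  0.03  0.94  0.59] w 0.0191 F [-3.4  0.4  5.1]
 toolx [ 0.026  0.009 -1.   ] y [ 0.243 -0.97  -0.003] z [-0.97  -0.243 -0.028]
 shift cm [ 0.92  0.05 -2.12]
```

Following well.

```bash
python3 -m inch '[[[0.4,0,-1.1,0,0.1],[0.5,0,-1.1,0,0.1],[0.6,0,-0.8,0,0.1],[0.6,0,-0.8,0,0.1]]]' 12; python3 -c "
from h import *
u=np.array([.972*1,.235,0]);s=np.array([.4905,-.3159,.1147])
for d,z in((82,-23),(90,-32),(97,-41)): go(s+u*d/1e3+[0,0,z/1e3])"
```

```text
time: 20.05
position: [0.5779, -0.294, 0.0921]
tool_rot: [0.712, 0.089, -0.691, 0.086]
ft_force: [-4.5, -2.1, -0.0]
grip_width: 0.0192
t 20.05 pos [ 0.5779 -0.294   0.0921] jawyaw -1.322 q [-0.65  0.69  1.49  0.03  0.95  0.65] w 0.0192 F [-4.5 -2.1 -0. ]
 toolx [ 0.029  0.007 -1.   ] y [ 0.246 -0.969  0.   ] z [-0.969 -0.246 -0.03 ]
 shift cm [0.02 0.06 0.82]
t 20.05 pos [ 0.5779 -0.294   0.0921] jawyaw -1.322 q [-0.65  0.69  1.49  0.03  0.95  0.65] w 0.0192 F [-4.5 -2.1 -0. ]
 toolx [ 0.029  0.007 -1.   ] y [ 0.246 -0.969  0.   ] z [-0.969 -0.246 -0.03 ]
 shift cm [0.94 0.07 0.04]
t 20.05 pos [ 0.5779 -0.294   0.0921] jawyaw -1.322 q [-0.65  0.69  1.49  0.03  0.95  0.65] w 0.0192 F [-4.5 -2.1 -0. ]
 toolx [ 0.029  0.007 -1.   ] y [ 0.246 -0.969  0.   ] z [-0.969 -0.246 -0.03 ]
 shift cm [ 1.86  0.08 -0.63]
```

```bash
python3 -m inch '[[[0.9,0,0,0,0.1],[0.8,0,-0.5,0,0.1],[0.4,0,-0.3,0,0.1]]]' 12; python3 -m inch '[[[0.3,0,-0.1,0,0.1],[0.2,0,0,0,0.1]]]' 12; python3 -c "
from h import *
u=np.array([.972*1,.235,0]);s=np.array([.4905,-.3159,.1147])
for d,z in((97,-41),): go(s+u*d/1e3+[0,0,z/1e3])"
```

```text
time: 20.3
position: [0.596, -0.2896, 0.0718]
tool_rot: [0.717, 0.088, -0.686, 0.087]
ft_force: [-4.0, -1.8, 1.2]
grip_width: 0.0194
time: 20.47
position: [0.6003, -0.2888, 0.0661]
tool_rot: [0.719, 0.088, -0.684, 0.087]
ft_force: [0.8, 2.2, 5.4]
grip_width: 0.0195
t 20.47 pos [ 0.6003 -0.2888  0.0661] jawyaw -1.323 q [-0.63  0.74  1.47  0.04  0.9   0.66] w 0.0195 F [0.8 2.2 5.4]
 toolx [ 0.048  0.007 -0.999] y [ 0.245 -0.969  0.005] z [-0.968 -0.245 -0.048]
 shift cm [-0.84  0.04  1.58]
```

```bash
python3 -m inch '[[[0,0,0,0,0.7],[0,0,0,0,0.7],[0,0,0,0,0.7],[0,0,0,0,0.7],[-4,0,0,0,0.7],[-4,0,0,0,0.7],[-4,0,0,0,0.7],[-4,0,0,0,0.7]]]' 12;python3 -m inch '[[[0,-4,0,0,0.7],[0,-4,0,0,0.7],[0,-4,0,0,0.7],[0,-4,0,0,0.7],[0,-4,0,0,0.7],[0,-4,0,0,0.7],[0,-3,0,0,0.7]]]'
python3 - <<'E'
from h import *
go()
a=cv2.cvtColor(camera("top"),4);b=cv2.cvtColor(camera("side"),4)
cv2.imwrite("pics/top4.png",a);cv2.imwrite("pics/side4.png",b)
cv2.imwrite("pics/c10.png",cv2.hconcat([crop("top",360,145,65,95,6,a),crop("side",285,120,65,95,6,b)]))
E
```

```text
time: 21.13
position: [0.585, -0.2874, 0.2136]
tool_rot: [0.711, 0.094, -0.693, 0.078]
ft_force: [1.0, -1.4, -1.2]
grip_width: 0.0592
time: 21.72
position: [0.5267, -0.0325, 0.2281]
tool_rot: [0.722, 0.078, -0.683, 0.082]
ft_force: [-0.6, -0.4, 0.2]
grip_width: 0.061
t 21.72 pos [ 0.5267 -0.0325  0.2281] jawyaw -1.344 q [-0.28  0.35  1.69  0.02  1.05  1.05] w 0.061 F [-0.6 -0.4  0.2]
 toolx [ 0.055  0.001 -0.999] y [ 0.225 -0.974  0.011] z [-0.973 -0.225 -0.053]
```

View pics/c10.png

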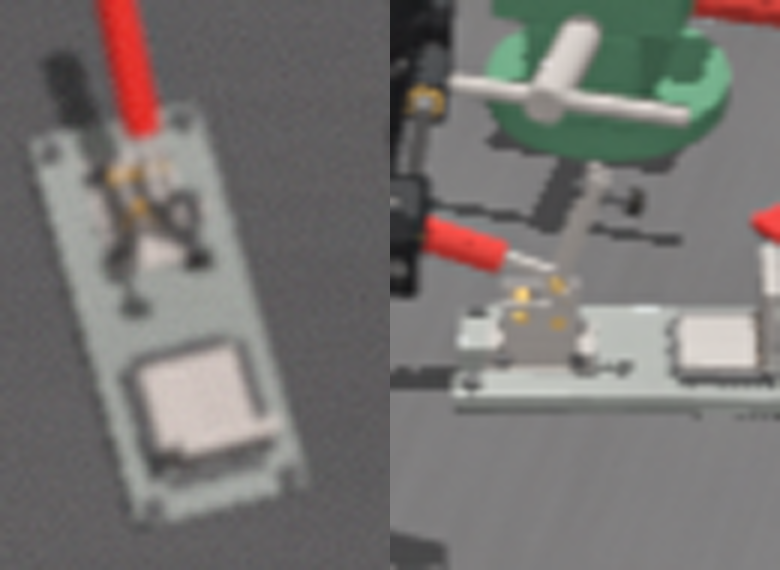

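```bash
cat > ov.py <<'E'
from h import *
def box(x0,x1,y0,y1,z0,z1): return np.array([(x,y,z) for x in(x0,x1) for y in(y0,y1) for z in(z0,z1)])
E=[(i,j) for i in range(8) for j in range(i) if bin(i^j).count("1")==1]
def draw(a,n,b,pose,col,x0,y0,s):
    x,y,z,w=pose;c,q=np.cos(w),np.sin(w)
    P=b@np.array([[c,-q,0],[q,c,0],[0,0,1]]).T+[x,y,z]
    p=((proj(n,P)-[x0,y0]+.5)*s)
    for i,j in E: cv2.line(a,tuple(int(v) for v in p[i]),tuple(int(v) for v in p[j]),col,1,cv2.LINE_AA)
E
python3 - <<'E'
from ov import *
a=cv2.imread("pics/top4.png");b=cv2.imread("pics/side4.png")
out=[]
for n,im,x0,y0 in(("top",a,370,190),("side",b,385,150)):
    pass
for n,im,x0,y0 in(("top",a,372,192),("side",b,392,152)):
    pass
def mk(n,im,x0,y0):
    c=crop(n,x0,y0,45,45,8,im)
    leg=box(-.004,.004,-.025,.025,0,.06);fl=box(-.004,.051,-.025,.025,0,.008)
    c2=c.copy()
    for bb,col in((leg,(0,0,255)),(fl,(255,0,0))): draw(c2,n,bb,(.3854,-.338,.014,.24),col,x0,y0,8)
    return cv2.vconcat([cv2.resize(c,(300,300)),cv2.resize(c2,(300,300))])
u=proj("top",[.40,-.335,.03])[0];v=proj("side",[.40,-.335,.04])[0]
cv2.imwrite("pics/c11.png",cv2.hconcat([mk("top",a,int(u[0])-22,int(u[1])-22),mk("side",b,int(v[0])-22,int(v[1])-22)]))
E
```

```text
(no output)
```

View pics/c11.png

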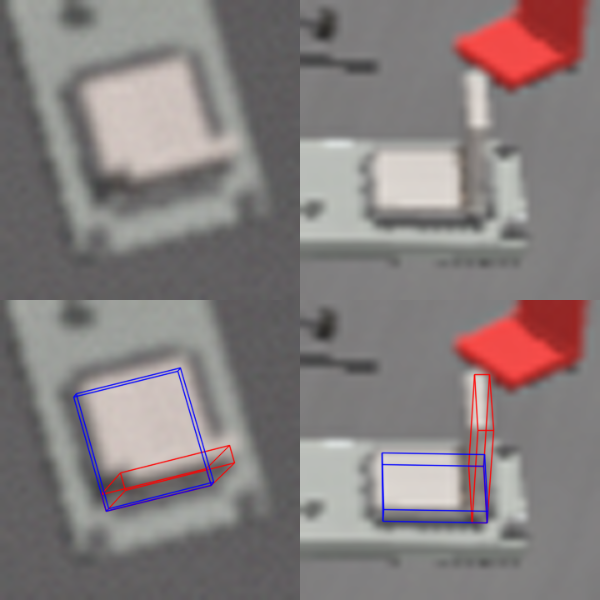

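```bash
python3 -m inch '[[[0,0,0,-0.12,0.6],[0,0,0,-0.12,0.6],[0,0,0,-0.12,0.6],[0,0,0,-0.12,0.6],[0,0,0,-0.12,0.6],[0,0,0,-0.12,0.6],[0,0,0,-0.12,0.6],[0,0,0,-0.12,0.6]]]'>/dev/null;python3 -m inch '[[[0,0,0,-0.12,0.6],[0,0,0,-0.12,0.6],[0,0,0,-0.12,0.6],[0,0,0,-0.12,0.6],[0,0,0,-0.1,0.6],[0,0,0,0,0.6]]]'; python3 -c "
from h import *
go((0.388,-0.339,0.2),0.24)"
```

```text
time: 22.98
position: [0.5302, -0.0449, 0.2302]
tool_rot: [0.44, 0.542, -0.418, 0.581]
ft_force: [-0.6, -0.2, 0.3]
grip_width: 0.0526
t 22.98 pos [ 0.5302 -0.0449  0.2302] jawyaw 0.266 q [-0.3   0.35  1.69  0.01  1.04 -0.57] w 0.0526 F [-0.6 -0.2  0.3]
 toolx [ 0.063 -0.009 -0.998] y [0.963 0.262 0.059] z [ 0.261 -0.965  0.025]
 shift cm [  2.37 -21.59  24.59]
 turn about tool x 0.026
```

```bash
python3 -m inch '[[[0,-2.4,2.75,0,0.6],[0,-2.4,2.75,0,0.6],[0,-2.4,2.75,0,0.6],[0,-2.4,2.75,0,0.6],[0,-2.4,2.75,0,0.6],[0,-2.4,2.75,0,0.6],[0,-2.4,2.75,0,0.6],[0,-2.4,2.75,0,0.6]]]'>/dev/null;python3 -m inch '[[[0,-2.2,2.5,0,0.6],[0,0,0,0,0.6]]]'; python3 -c "
from h import *
go((0.388,-0.339,0.13),0.24)"
```

```text
time: 23.82
position: [0.3815, -0.3583, 0.2253]
tool_rot: [0.447, 0.53, -0.427, 0.58]
ft_force: [0.5, 0.1, 0.6]
grip_width: 0.0523
t 23.82 pos [ 0.3815 -0.3583  0.2253] jawyaw 0.238 q [-1.    0.34  1.72  0.06  1.02 -1.27] w 0.0523 F [0.5 0.1 0.6]
 toolx [ 0.074 -0.022 -0.997] y [0.97  0.235 0.066] z [ 0.233 -0.972  0.038]
 shift cm [ 9.51  0.45 -2.08]
 turn about tool x -0.002
```

```bash
python3 -m inch '[[[-4.1,0.3,-1,0,0.6],[-4.1,0,-1,0,0.6]]]';python3 -c "
from h import *
go((0.388,-0.339,0.13),0.24)"; python3 -m inch '[[[0.8,0,0,0,0.6],[0.8,0,0,0,0.6],[0.8,0,0,0,0.6],[0.8,0,0,0,0.6],[0.8,0,0,0,0.6],[0.8,0,0,0,0.6],[0.8,0,0,0,0.6],[0.8,0,0,0,0.6]]]'; python3 -c "
from h import *
go((0.388,-0.339,0.13),0.24)"
```

```text
time: 23.98
position: [0.3691, -0.3378, 0.2993]
tool_rot: [0.453, 0.533, -0.429, 0.57]
ft_force: [0.5, -0.3, 0.3]
grip_width: 0.0526
t 23.98 pos [ 0.3691 -0.3378  0.2993] jawyaw 0.222 q [-1.    0.23  1.65  0.05  1.22 -1.24] w 0.0526 F [ 0.5 -0.3  0.3]
 toolx [ 0.062 -0.006 -0.998] y [0.974 0.22  0.059] z [ 0.219 -0.975  0.02 ]
 shift cm [17.02  0.81  0.2 ]
 turn about tool x -0.018
time: 24.65
position: [0.3748, -0.3413, 0.2364]
tool_rot: [0.455, 0.527, -0.433, 0.572]
ft_force: [0.4, 0.2, -0.4]
grip_width: 0.0522
t 24.65 pos [ 0.3748 -0.3413  0.2364] jawyaw 0.212 q [-0.99  0.31  1.74  0.06  1.05 -1.23] w 0.0522 F [ 0.4  0.2 -0.4]
 toolx [ 0.069 -0.016 -0.997] y [0.976 0.21  0.064] z [ 0.208 -0.978  0.03 ]
 shift cm [10.7   0.66 -0.27]
 turn about tool x -0.028
```

```bash
g(){ python3 -c "
from h import *
go((0.388,-0.339,0.13),0.24)" | grep -vE "turn"; }; python3 -m inch '[[[0,2.3,3.2,0,0.6],[0,2.3,3.2,0,0.6],[0,2.3,3.2,0,0.6]]]'>/dev/null; g; python3 -m inch '[[[0,-2.3,-3.2,0,0.6],[0,-2.3,-3.2,0,0.6],[0,-2.3,-3.2,0,0.6]]]'>/dev/null; g;python3 -m inch '[[[-4.1,0,0,0,0.6],[-4.1,0,0,0,0.6]]]'>/dev/null;g
```

```text
t 24.9 pos [ 0.4527 -0.4061  0.2302] jawyaw 0.21 q [-0.94  0.47  1.47  0.05  1.18 -1.17] w 0.0523 F [ 0.3  0.1 -0.4]
 toolx [ 0.047  0.013 -0.999] y [0.977 0.208 0.049] z [ 0.208 -0.978 -0.003]
 shift cm [ 9.8  -5.42 -7.88]
t 25.15 pos [ 0.3836 -0.3508  0.2167] jawyaw 0.211 q [-0.99  0.36  1.72  0.06  1.03 -1.23] w 0.0522 F [-0.8 -0.2  0.5]
 toolx [ 0.061 -0.004 -0.998] y [0.976 0.209 0.058] z [ 0.209 -0.978  0.017]
 shift cm [ 8.67  0.17 -1.21]
t 25.32 pos [ 0.357  -0.3187  0.274 ] jawyaw 0.208 q [-1.    0.26  1.68  0.05  1.24 -1.22] w 0.0521 F [ 1.6 -3.   1.6]
 toolx [ 0.015  0.064 -0.998] y [0.978 0.207 0.028] z [ 0.208 -0.976 -0.059]
 shift cm [14.29  2.2   3.48]
```

```bash
g(){ python3 -c "
from h import *
go((0.388,-0.339,0.13),0.24)" | grep -vE "turn"; }; python3 -m inch '[[[0,0,0,0,0.6]]]'>/dev/null;g; python3 -m inch '[[[0,1.1,1.7,0,0.6],[0,1.1,1.7,0,0.6]]]'>/dev/null;g
```

```text
t 25.4 pos [ 0.3562 -0.3174  0.2762] jawyaw 0.208 q [-1.    0.26  1.68  0.05  1.24 -1.22] w 0.0519 F [ 1. -1.  1.]
 toolx [ 0.016  0.063 -0.998] y [0.978 0.207 0.029] z [ 0.208 -0.976 -0.058]
 shift cm [14.51  2.24  3.62]
t 25.57 pos [ 0.3822 -0.342   0.2738] jawyaw 0.208 q [-0.98  0.32  1.6   0.05  1.27 -1.2 ] w 0.0521 F [ 0.2 -0.1 -0.5]
 toolx [ 0.013  0.067 -0.998] y [0.978 0.206 0.026] z [ 0.208 -0.976 -0.063]
 shift cm [14.37  0.25  0.74]
```

```bash
g(){ python3 -c "
from h import *
go((0.388,-0.339,0.13),0.24)" | grep -vE "turn"; }; python3 -m inch '[[[1.2,0,0.4,0,0.6],[1.2,0,0,0,0.6],[1.2,0,0,0,0.6],[1.2,0,0,0,0.6],[1.2,0,0,0,0.6],[1.2,0,0,-0.02,0.6]]]'>/dev/null;g; python3 -m inch '[[[-4.1,0,0,0,0.6],[0,0,0,0,0.6]]]'>/dev/null;g
```

```text
t 26.07 pos [ 0.3897 -0.3475  0.1953] jawyaw 0.228 q [-0.97  0.42  1.68  0.06  1.08 -1.23] w 0.0521 F [-0.6  0.3  0.8]
 toolx [ 0.018  0.06  -0.998] y [0.974 0.226 0.031] z [ 0.228 -0.972 -0.054]
 shift cm [ 6.57 -0.17 -0.51]
t 26.23 pos [ 0.3876 -0.3476  0.228 ] jawyaw 0.229 q [-0.98  0.38  1.64  0.05  1.18 -1.23] w 0.0524 F [ 0.7 -0.8  0.9]
 toolx [ 0.009  0.074 -0.997] y [0.974 0.227 0.025] z [ 0.228 -0.971 -0.07 ]
 shift cm [ 9.84 -0.01 -0.14]
```

```bash
g(){ python3 -c "
from h import *
go((0.388,-0.339,0.053),0.24)"; }; python3 -m inch '[[[1.2,0,0,0,0.6],[1.2,0,0,0,0.6],[1.2,0,0,0,0.6],[1.2,0,0,0,0.6],[1.2,0,0,0,0.6],[1.2,0,0,0,0.6],[1.2,0,0,0,0.6],[1,0,0,0,0.6]]]'>/dev/null;g
```

```text
t 26.9 pos [ 0.3933 -0.3461  0.1272] jawyaw 0.229 q [-0.97  0.52  1.74  0.06  0.92 -1.23] w 0.0524 F [-0.1 -0.1  1. ]
 toolx [ 0.016  0.063 -0.998] y [0.974 0.227 0.03 ] z [ 0.228 -0.972 -0.058]
 shift cm [ 7.44 -0.57 -0.38]
 turn about tool x -0.011
```

```bash
g(){ python3 -c "
from h import *
go((0.388,-0.339,0.053),0.24)"; }; python3 -m inch '[[[1,-0.6,-0.4,0,0.6],[1,0,0,0,0.6],[1,-0.1,0,0,0.6],[0.5,0,0,0,0.6]]]'>/dev/null;g
```

```text
t 27.23 pos [ 0.3869 -0.342   0.0868] jawyaw 0.229 q [-0.97  0.58  1.79  0.07  0.82 -1.25] w 0.0524 F [-0.9 -0.4  0.1]
 toolx [ 0.016  0.063 -0.998] y [0.973 0.227 0.03 ] z [ 0.228 -0.972 -0.057]
 shift cm [ 3.39  0.08 -0.07]
 turn about tool x -0.011
```

Take a check picture here (wireframe of the leg plus the jaws).

Run:
```python
from ov import *
b=cv2.cvtColor(camera("side"),4);cv2.imwrite("pics/side5.png",b)
v=proj("side",[.42,-.335,.07])[0].astype(int)
cv2.imwrite("pics/c12.png",crop("side",v[0]-50,v[1]-45,95,70,8,b))
```

```text
(no output)
```

View pics/c12.png

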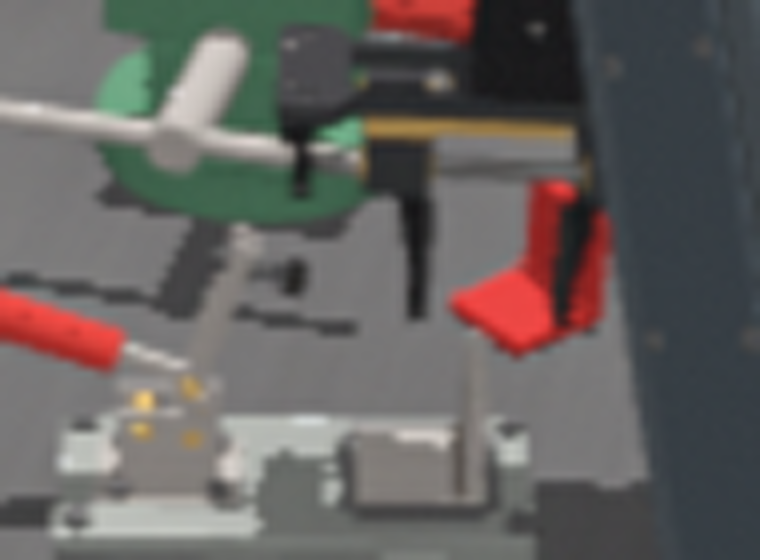

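Run:
```python
from h import *
v=proj("side",[.42,-.335,.07])[0].astype(int);o=v-[50,45]
f=lambda p:((proj("side",p)-o+.5)*8).round(0)
u=np.array([.971,.238,0]);l=np.array([.392,-.339,0])
for z in(.10,.12,.14):
    print(z,[f(l+u*d+[0,0,z])[0].tolist() for d in(0,.07,.08,.09,.1,.11,.12)])
from scipy.spatial.transform import Rotation as R
ob=robot.get_obs();M=R.from_quat(ob["tool_rot"]).as_matrix()
for b in(-.008,-.059):
    for y in(-.095,-.058,0,.058,.095): print("tool",b,y,f(ob["position"]+M@[b,y,0])[0])
    print("corner", [f(ob["position"]+M@[b,.095,zz])[0].tolist() for zz in(-.0375,.0375)])
```

```text
0.1 [[474.0, 317.0], [310.0, 315.0], [287.0, 314.0], [263.0, 314.0], [240.0, 314.0], [217.0, 313.0], [193.0, 313.0]]
0.12 [[476.0, 278.0], [311.0, 275.0], [287.0, 275.0], [264.0, 275.0], [240.0, 274.0], [217.0, 274.0], [193.0, 274.0]]
0.14 [[479.0, 238.0], [312.0, 235.0], [288.0, 235.0], [264.0, 235.0], [240.0, 234.0], [217.0, 234.0], [193.0, 234.0]]
tool -0.008 -0.095 [708. 336.]
tool -0.008 -0.058 [622. 332.]
tool -0.008 0 [487. 326.]
tool -0.008 0.058 [352. 320.]
tool -0.008 0.095 [266. 316.]
corner [[264.0, 362.0], [268.0, 272.0]]
tool -0.059 -0.095 [723. 232.]
tool -0.059 -0.058 [635. 228.]
tool -0.059 0 [497. 221.]
tool -0.059 0.058 [359. 215.]
tool -0.059 0.095 [271. 211.]
corner [[269.0, 256.0], [273.0, 168.0]]
```

```bash
python3 -m inch '[[[-3,0,0,0,0.6],[-4,0,0,0,0.2],[0,3.7,0,0,0],[0,3.7,0,0,0],[0,3.7,0,0,0],[0,3.7,0,0,0],[0,3.7,0,0,0],[0,3.5,0,0,0]]]' 30; python3 -c "
from h import *
go((0.602,-0.2885,0.122),0.24)"
```

```text
time: 27.95
position: [0.6046, -0.2998, 0.166]
tool_rot: [0.463, 0.56, -0.422, 0.542]
ft_force: [1.0, 0.2, -0.5]
grip_width: 0.0132
t 27.95 pos [ 0.6046 -0.2998  0.166 ] jawyaw 0.217 q [-0.65  0.65  1.33  0.06  1.19 -0.9 ] w 0.0132 F [ 1.   0.2 -0.5]
 toolx [ 0.016  0.063 -0.998] y [0.976 0.215 0.03 ] z [ 0.216 -0.975 -0.058]
 shift cm [ 4.46 -0.14 -0.9 ]
 turn about tool x -0.023
```

```bash
python3 -m inch '[[[1.3,-0.1,-0.9,0,0],[1.3,0,0,0,0],[1.2,0,0,0,0]]]' 30; for i in 1 2 3 4; do python3 -m inch '[[[0.4,0,0,0,0],[0.4,0,0,0,0]]]'|grep -E "pos|ft"; done
```

```text
time: 28.2
position: [0.6167, -0.2885, 0.1323]
tool_rot: [0.462, 0.555, -0.418, 0.551]
ft_force: [-0.1, 0.1, 0.6]
grip_width: 0.0018
position: [0.6164, -0.2868, 0.1215]
ft_force: [0.7, -0.2, -0.1]
position: [0.6158, -0.287, 0.1128]
ft_force: [0.6, -0.2, 0.1]
position: [0.6155, -0.2876, 0.1046]
ft_force: [-0.4, 0.5, -0.2]
position: [0.616, -0.288, 0.0965]
ft_force: [2.8, 1.9, 6.1]
```

```bash
for i in 1 2 3 4; do python3 -m inch '[[[0.4,0,0,0,0],[0.4,0,0,0,0]]]'|grep -E "pos|ft"; done
```

```text
position: [0.6202, -0.2877, 0.0906]
ft_force: [1.3, 0.2, 1.6]
position: [0.6226, -0.288, 0.0835]
ft_force: [1.9, -0.6, 3.3]
position: [0.625, -0.2883, 0.076]
ft_force: [2.8, 0.1, 2.6]
position: [0.6258, -0.2881, 0.0674]
ft_force: [2.5, 1.4, 2.7]
```

```bash
cat > red.py <<'E'
from h import *
def red(n,im,near,r):
    h=cv2.cvtColor(im,cv2.COLOR_BGR2HSV);m=((h[...,0]<8)|(h[...,0]>172))&(h[...,1]>150)&(h[...,2]>70)
    nn,l,st,c=cv2.connectedComponentsWithStats(m.astype(np.uint8))
    for i in range(1,nn):
        if st[i,4]>8 and np.hypot(*(c[i]-near))<r:
            ys,xs=np.where(l==i);p=np.c_[xs,ys].astype(float);q=p-p.mean(0);w=np.linalg.svd(q,full_matrices=False)[2][0];t=q@w
            print(n,"area",st[i,4],"c",c[i].round(1),"ends",(c[i]+w*t.min()).round(1),(c[i]+w*t.max()).round(1))
E
python3 -m inch '[[[-4,0,0,0,0],[-4,0,0,0,0],[-4,0,0,0,0]]]'
python3 - <<'E'
from red import *
go()
b=cv2.cvtColor(camera("side"),4);cv2.imwrite("pics/side6.png",b)
a=cv2.cvtColor(camera("top"),4);cv2.imwrite("pics/top6.png",a)
g=proj("side",[.575,-.295,.09])[0];k=proj("top",[.575,-.295,.09])[0];print(g,k)
for f in("side4","side5","side6"): print(f);red("side",cv2.imread(f"pics/{f}.png"),g,25)
for f in("top4","top6"): print(f);red("top",cv2.imread(f"pics/{f}.png"),k,25)
s=np.array([.4905,-.3159,.1227]);u=np.array([.972,.235,0])
for d,z,t in((82,-23,63),(90,-32,71),(97,-41,78)):
    t=np.radians(t);c=s+u*d/1e3+[0,0,z/1e3];ax=u*np.sin(t)+np.array([0,0,np.cos(t)])
    print(t,proj("side",[c-ax*.0375,c+ax*.0375]).round(1).tolist(),proj("top",[c-ax*.0375,c+ax*.0375]).round(1).tolist())
E
```

```text
time: 29.78
position: [0.6104, -0.2887, 0.1702]
tool_rot: [0.465, 0.561, -0.419, 0.542]
ft_force: [-0.3, 0.1, -0.7]
grip_width: 0.0005
t 29.78 pos [ 0.6104 -0.2887  0.1702] jawyaw 0.219 q [-0.64  0.64  1.32  0.07  1.2  -0.89] w 0.0005 F [-0.3  0.1 -0.7]
 toolx [ 0.02   0.068 -0.998] y [0.975 0.218 0.034] z [ 0.219 -0.974 -0.062]
[292.93268003 159.60998104] [381.02469689 155.3672545 ]
side4
side area 67 c [296.7 160.3] ends [290.3 158. ] [302.8 162.5]
side5
side area 109 c [292.9 159.2] ends [283.  156.1] [302.9 162.3]
side6
side area 98 c [293.4 159.1] ends [283.7 155.7] [303.2 162.6]
top4
top area 142 c [380.9 154.5] ends [378.3 142.9] [383.4 166.3]
top6
top area 19 c [382.9 164. ] ends [384.4 161.2] [381.6 166.3]
1.0995574287564276 [[304.1, 161.5], [284.3, 152.9]] [[384.3, 168.0], [379.8, 143.7]]
1.239183768915974 [[302.4, 162.4], [281.6, 156.2]] [[383.6, 166.6], [378.3, 142.1]]
1.361356816555577 [[300.8, 163.5], [279.5, 159.4]] [[382.9, 165.2], [377.0, 141.0]]
```

```bash
python3 -m inch '[[[1,-1.9,0.1,0,0],[1.2,0,0,0,0],[1,0,0,0,0]]]' 30 | grep -E "pos|ft"; python3 -c "
from h import *
go((0.5926,-0.291,0.119),0.24)"
```

```text
position: [0.5975, -0.2976, 0.1463]
ft_force: [0.8, 0.5, 0.5]
t 30.13 pos [ 0.5975 -0.2976  0.1463] jawyaw 0.22 q [-0.66  0.65  1.38  0.07  1.11 -0.91] w 0.0002 F [0.8 0.5 0.5]
 toolx [ 0.036  0.052 -0.998] y [0.975 0.218 0.047] z [ 0.22  -0.975 -0.043]
 shift cm [ 2.74 -0.46 -0.63]
 turn about tool x -0.02
```

```bash
python3 -m inch '[[[1,-0.6,-0.6,0,0],[1,0,0,0,0],[0.4,0,0,0,0]]]' 30 | grep -E "pos|ft"; for i in 1 2 3 4 5; do python3 -m inch '[[[0.3,-0.05,0,0,0],[0.3,-0.05,0,0,0]]]'|grep -E "pos|ft"; done
```

```text
position: [0.5876, -0.2895, 0.1144]
ft_force: [0.2, -0.3, 0.5]
position: [0.5861, -0.2883, 0.1046]
ft_force: [0.0, 0.7, 0.4]
position: [0.5858, -0.2882, 0.0973]
ft_force: [-0.6, 0.2, 0.5]
position: [0.5872, -0.2887, 0.0924]
ft_force: [1.7, 0.4, 3.9]
position: [0.5888, -0.2891, 0.0882]
ft_force: [1.2, 1.4, 4.1]
position: [0.59, -0.2896, 0.0835]
ft_force: [2.2, 0.9, 3.8]
```

```bash
cat > chk.py <<'E'
from red import *
import sys
go()
b=cv2.cvtColor(camera("side"),4);cv2.imwrite(f"pics/{sys.argv[1]}.png",b)
red("side",b,(293,160),25)
E
python3 chk.py side7; for i in 1 2 ; do python3 -m inch '[[[0.4,-0.05,0,0,0],[0.4,-0.05,0,0,0]]]'|grep -E "pos|ft"; done; python3 chk.py side8
```

```text
t 31.22 pos [ 0.59   -0.2896  0.0835] jawyaw 0.22 q [-0.66  0.72  1.45  0.08  0.98 -0.92] w 0.0003 F [2.2 0.9 3.8]
 toolx [ 0.038  0.055 -0.998] y [0.975 0.218 0.049] z [ 0.22  -0.974 -0.045]
side area 94 c [291.8 161.5] ends [281.2 159.3] [301.3 163.4]
position: [0.5907, -0.2902, 0.0761]
ft_force: [3.3, 2.6, 11.8]
position: [0.5924, -0.2901, 0.0732]
ft_force: [-4.8, 4.3, 26.5]
t 31.6 pos [ 0.5924 -0.2901  0.0732] jawyaw 0.219 q [-0.66  0.73  1.46  0.09  0.95 -0.93] w 0.0004 F [-4.8  4.3 26.5]
 toolx [ 0.046  0.053 -0.998] y [0.975 0.217 0.057] z [ 0.219 -0.975 -0.041]
side area 94 c [290.7 163.1] ends [280.8 161.8] [300.2 164.4]
```

```bash
python3 -m inch '[[[-4,0,0,0,0],[-4,0,0,0,0.3],[-3,0,0,0,0.6],[0,-3.7,0,0,0.6],[0,-3.7,0,0,0.6],[0,-3.7,0,0,0.6],[0,-3.7,0,0,0.6],[0,-3,0,0,0.6]]]' 40; python3 -c "
from h import *
go((0.391,-0.339,0.09),0.24)"
```

```text
time: 32.32
position: [0.407, -0.3358, 0.1729]
tool_rot: [0.46, 0.556, -0.417, 0.553]
ft_force: [-0.5, -0.6, 0.1]
grip_width: 0.0388
t 32.32 pos [ 0.407  -0.3358  0.1729] jawyaw 0.232 q [-0.94  0.45  1.71  0.07  1.   -1.21] w 0.0388 F [-0.5 -0.6  0.1]
 toolx [ 0.034  0.05  -0.998] y [0.972 0.23  0.045] z [ 0.231 -0.972 -0.04 ]
 shift cm [ 8.21 -2.    0.27]
 turn about tool x -0.008
```

```bash
python3 -m inch '[[[-4.1,0,0,0,0.6],[-4.1,0,0,0,0.6],[0.5,-1.5,0,0,0.6]]]' | tail -4; python3 -c "
from h import *
go((0.391,-0.339,0.09),0.24)"; python3 -m inch '[[[1.3,-0.4,0,0,0.6],[1.3,0,0,0,0.6],[1.3,0,0,0,0.6],[1.3,0,0,0,0.6],[1.3,0,0,0,0.6],[1.3,0,0,0,0.6],[1.3,0,0,0,0.6],[1.3,0,0,0,0.6]]]' | tail -2;  python3 -c "
from h import *
go((0.391,-0.339,0.09),0.24)"
```

```text
position: [0.3772, -0.3388, 0.2449]
tool_rot: [0.462, 0.564, -0.418, 0.542]
ft_force: [0.6, -1.8, 0.4]
grip_width: 0.0512
t 32.57 pos [ 0.3772 -0.3388  0.2449] jawyaw 0.225 q [-0.98  0.34  1.66  0.05  1.19 -1.23] w 0.0512 F [ 0.6 -1.8  0.4]
 toolx [ 0.015  0.067 -0.998] y [0.974 0.223 0.029] z [ 0.225 -0.972 -0.062]
 shift cm [15.47  0.88  1.29]
 turn about tool x -0.015
ft_force: [-0.2, -0.9, 0.7]
grip_width: 0.0523
t 33.23 pos [ 0.3623 -0.3322  0.1352] jawyaw 0.223 q [-0.99  0.48  1.8   0.05  0.92 -1.25] w 0.0523 F [-0.2 -0.9  0.7]
 toolx [-0.001  0.068 -0.998] y [0.975 0.222 0.014] z [ 0.222 -0.973 -0.067]
 shift cm [4.46 2.58 1.6 ]
 turn about tool x -0.017
```

Jaw tilt now only 0.014. Centre and descend to a check height.

```bash
python3 -m inch '[[[1,2.4,1.6,0,0.6],[1,0,0,0,0.6],[1,0,0,0,0.6],[1,0,0,0,0.6]]]' | tail -2;  python3 - <<'E'
from ov import *
go((0.391,-0.339,0.062),0.24)
b=cv2.cvtColor(camera("side"),4);cv2.imwrite("pics/side9.png",b)
v=proj("side",[.42,-.335,.07])[0].astype(int);o=v-[50,45]
c=crop("side",o[0],o[1],95,70,8,b)
from scipy.spatial.transform import Rotation as R
ob=robot.get_obs();M=R.from_quat(ob["tool_rot"]).as_matrix()
f=lambda p:tuple(int(x) for x in ((proj("side",p)-o+.5)*8)[0])
for q in([-.059,.095,0],[-.059,0,0],[.011,0,0]): cv2.circle(c,f(ob["position"]+M@q),3,(0,255,255),-1)
for d in(0,.1):
    cv2.line(c,f([.391+.971*d,-.339+.238*d,.05]),f([.391+.971*d,-.339+.238*d,.14]),(255,0,0),1)
cv2.imwrite("pics/c13.png",c)
E
```

```text
ft_force: [-0.2, -0.4, -0.4]
grip_width: 0.0522
t 33.57 pos [ 0.3841 -0.3364  0.0878] jawyaw 0.225 q [-0.96  0.58  1.78  0.04  0.85 -1.22] w 0.0522 F [-0.2 -0.4 -0.4]
 toolx [-0.013  0.077 -0.997] y [0.975 0.223 0.004] z [ 0.223 -0.972 -0.078]
 shift cm [2.54 0.61 0.61]
 turn about tool x -0.015
```

View pics/c13.png

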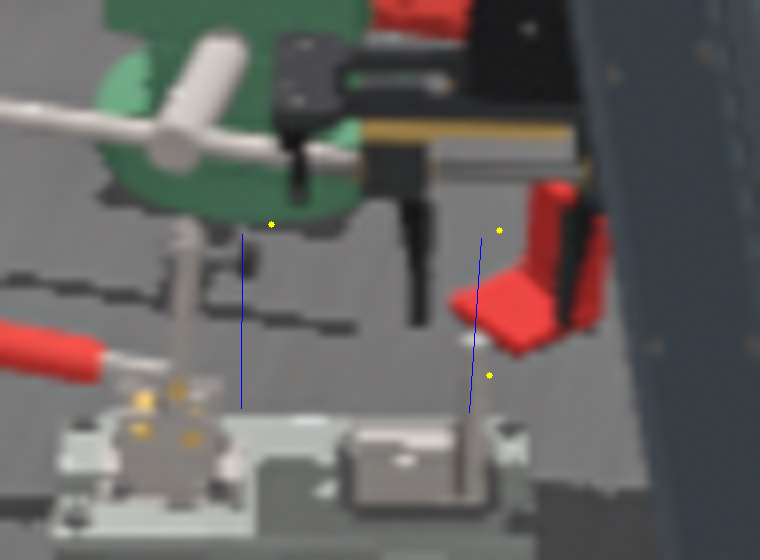

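```bash
python3 -m inch '[[[0.7,0.5,0.5,0,0.6],[0.9,0,0,0,0.6],[0.7,0,0,0,0.5]]]' 40;  python3 -c "
from h import *
go((0.389,-0.339,0.060),0.24)"
```

```text
time: 33.87
position: [0.3874, -0.3363, 0.0607]
tool_rot: [0.459, 0.576, -0.422, 0.529]
ft_force: [-1.4, -0.8, -0.1]
grip_width: 0.05
t 33.87 pos [ 0.3874 -0.3363  0.0607] jawyaw 0.225 q [-0.95  0.64  1.78  0.05  0.8  -1.21] w 0.05 F [-1.4 -0.8 -0.1]
 toolx [-0.018  0.082 -0.996] y [0.975 0.223 0.   ] z [ 0.222 -0.971 -0.084]
 shift cm [0.04 0.09 0.31]
 turn about tool x -0.015
```

```bash
python3 -m inch '[[[0,0.2,0.1,0,0.1],[0,0,0,0,0],[0,0,0,0,0],[0,0,0,0,0],[0,0,0,0,0],[0,0,0,0,0]]]' 8;  python3 -c "
from h import *
go((0.389,-0.339,0.060),0.24)";python3 -m inch '[[[0,0,0,0,0],[0,0,0,0,0]]]' 8;  python3 -c "
from h import *
go((0.389,-0.339,0.060),0.24)"
```

```text
time: 34.37
position: [0.3893, -0.3366, 0.0599]
tool_rot: [0.459, 0.576, -0.422, 0.529]
ft_force: [-0.1, 0.2, -0.7]
grip_width: 0.0137
t 34.37 pos [ 0.3893 -0.3366  0.0599] jawyaw 0.225 q [-0.95  0.64  1.78  0.04  0.8  -1.21] w 0.0137 F [-0.1  0.2 -0.7]
 toolx [-0.019  0.083 -0.996] y [ 0.975  0.223 -0.   ] z [ 0.222 -0.971 -0.085]
 shift cm [-0.03 -0.09  0.22]
 turn about tool x -0.015
time: 34.53
position: [0.3896, -0.337, 0.0606]
tool_rot: [0.459, 0.576, -0.422, 0.529]
ft_force: [0.1, 0.1, -0.4]
grip_width: 0.0029
t 34.53 pos [ 0.3896 -0.337   0.0606] jawyaw 0.225 q [-0.95  0.64  1.78  0.04  0.8  -1.21] w 0.0029 F [ 0.1  0.1 -0.4]
 toolx [-0.018  0.081 -0.997] y [0.975 0.223 0.   ] z [ 0.222 -0.971 -0.083]
 shift cm [ 0.05 -0.1   0.19]
 turn about tool x -0.015
```

```bash
python3 -m inch '[[[0,-0.1,0.2,0,0.5],[0,0,0,0,0.5],[0,0,0,0,0.5],[0,0,0,0,0.5],[0,0,0,0,0.5],[0,0,0,0,0.5],[0.7,0,0,0,0.5]]]' 8;  python3 -c "
from h import *
go((0.389,-0.339,0.042),0.24)";python3 -m inch '[[[0.6,0,0,0,0.5],[0.4,0,0,0,0.5]]]' 8;  python3 -c "
from h import *
go((0.389,-0.339,0.042),0.24)"
```

```text
time: 35.12
position: [0.3896, -0.34, 0.0546]
tool_rot: [0.458, 0.574, -0.422, 0.531]
ft_force: [-0.1, -1.1, -1.3]
grip_width: 0.0397
t 35.12 pos [ 0.3896 -0.34    0.0546] jawyaw 0.225 q [-0.95  0.65  1.78  0.05  0.79 -1.21] w 0.0397 F [-0.1 -1.1 -1.3]
 toolx [-0.016  0.078 -0.997] y [0.975 0.223 0.002] z [ 0.223 -0.972 -0.08 ]
 shift cm [ 1.27 -0.04 -0.01]
 turn about tool x -0.015
time: 35.28
position: [0.3893, -0.339, 0.0434]
tool_rot: [0.459, 0.574, -0.422, 0.531]
ft_force: [-0.7, -1.3, -0.1]
grip_width: 0.0429
t 35.28 pos [ 0.3893 -0.339   0.0434] jawyaw 0.225 q [-0.95  0.67  1.78  0.05  0.76 -1.21] w 0.0429 F [-0.7 -1.3 -0.1]
 toolx [-0.016  0.079 -0.997] y [0.975 0.223 0.002] z [ 0.222 -0.972 -0.08 ]
 shift cm [ 0.14 -0.03  0.01]
 turn about tool x -0.015
```

```bash
python3 -m inch '[[[0,0,0,0,0.1],[0,0,0,0,0],[0,0,0,0,0],[0,0,0,0,0],[0,0,0,0,0],[0,0,0,0,0],[0,0,0,0,0]]]' 8;  python3 -c "
from h import *
go((0.389,-0.339,0.042),0.24)"
```

```text
time: 35.87
position: [0.3886, -0.3378, 0.0415]
tool_rot: [0.459, 0.576, -0.422, 0.529]
ft_force: [-0.8, -0.7, -3.0]
grip_width: 0.0077
t 35.87 pos [ 0.3886 -0.3378  0.0415] jawyaw 0.225 q [-0.95  0.67  1.79  0.05  0.76 -1.21] w 0.0077 F [-0.8 -0.7 -3. ]
 toolx [-0.018  0.082 -0.996] y [0.975 0.223 0.   ] z [ 0.222 -0.971 -0.084]
 shift cm [-0.06  0.01  0.12]
 turn about tool x -0.015
```

```bash
python3 -m inch '[[[0,0,0,0,0],[0,0,0,0,0],[-1,0,-0.1,0,0],[-1.5,0,-0.1,0,0]]]' 45;  python3 -c "
from h import *
go((0.575,-0.0545,0.15),0)"
```

```text
time: 36.2
position: [0.3868, -0.3356, 0.0649]
tool_rot: [0.459, 0.578, -0.421, 0.527]
ft_force: [-0.6, -0.4, -2.6]
grip_width: 0.0077
t 36.2 pos [ 0.3868 -0.3356  0.0649] jawyaw 0.225 q [-0.95  0.63  1.78  0.04  0.82 -1.21] w 0.0077 F [-0.6 -0.4 -2.6]
 toolx [-0.023  0.088 -0.996] y [ 0.975  0.223 -0.003] z [ 0.222 -0.971 -0.091]
 shift cm [ -6.45  24.59 -23.89]
 turn about tool x 0.225
```

```bash
python3 -m inch '[[[-3,0,-0.3,0,0],[-3,0,-0.3,0,0],[-3,0,-0.3,0,0],[-3,0,-0.3,0,0],[0,0,0,0,0]]]' 45;  python3 -c "
from h import *
go((0.575,-0.0545,0.17),0)"
```

```text
time: 36.62
position: [0.3857, -0.333, 0.1929]
tool_rot: [0.46, 0.579, -0.421, 0.525]
ft_force: [0.5, -0.8, -2.6]
grip_width: 0.0078
t 36.62 pos [ 0.3857 -0.333   0.1929] jawyaw 0.225 q [-0.95  0.43  1.68  0.04  1.12 -1.19] w 0.0078 F [ 0.5 -0.8 -2.6]
 toolx [-0.026  0.091 -0.996] y [ 0.975  0.223 -0.005] z [ 0.222 -0.971 -0.094]
 shift cm [  4.31  24.68 -22.61]
 turn about tool x 0.225
```

```bash
python3 -m inch '[[[0,2.7,-2.5,0,0],[0,2.7,-2.5,0,0],[0,2.7,-2.5,0,0],[0,2.7,-2.5,0,0],[0,2.7,-2.5,0,0],[0,2.7,-2.5,0,0],[0,2.7,-2.5,0,0],[0,2.7,-2.5,0,0]]]' 45; python3 -m inch '[[[0,2,-2,0,0],[0,0,0,0.11,0],[0,0,0,0.11,0],[0,0,0,0,0]]]';  python3 -c "
from h import *
go((0.575,-0.0545,0.06),0)"
```

```text
time: 37.28
position: [0.5518, -0.0886, 0.2093]
tool_rot: [0.461, 0.576, -0.428, 0.522]
ft_force: [0.1, -0.8, -2.8]
grip_width: 0.0077
time: 37.62
position: [0.5683, -0.0531, 0.2079]
tool_rot: [0.515, 0.529, -0.488, 0.466]
ft_force: [0.9, -0.1, -3.3]
grip_width: 0.0077
t 37.62 pos [ 0.5683 -0.0531  0.2079] jawyaw -0.007 q [-0.33  0.48  1.54  0.08  1.19 -0.35] w 0.0077 F [ 0.9 -0.1 -3.3]
 toolx [-0.036  0.089 -0.995] y [ 0.999 -0.007 -0.036] z [-0.01  -0.996 -0.089]
 shift cm [14.69  1.21  1.45]
 turn about tool x -0.007
```

```bash
python3 -m inch '[[[2.5,0.3,0.7,0,0],[2.5,0,0.4,0,0],[2.5,0,0.3,0,0],[2.5,0,0,0,0],[2,0,0,0,0],[0.5,0,0,0,0]]]' 45;  python3 -c "
from h import *
go((0.575,-0.0545,0.04),0)"
```

```text
time: 38.12
position: [0.5651, -0.0571, 0.0779]
tool_rot: [0.511, 0.532, -0.484, 0.471]
ft_force: [-0.8, 0.6, -2.6]
grip_width: 0.0076
t 38.12 pos [ 0.5651 -0.0571  0.0779] jawyaw 0.01 q [-0.34  0.65  1.65  0.09  0.9  -0.41] w 0.0076 F [-0.8  0.6 -2.6]
 toolx [-0.035  0.088 -0.996] y [ 0.999  0.01  -0.034] z [ 0.007 -0.996 -0.088]
 shift cm [3.76 1.12 0.08]
 turn about tool x 0.01
```

```bash
python3 -m inch '[[[0.7,1.1,0,0,0],[1,0,0.1,0,0],[0.8,0,0.1,0,0],[0.3,0,0,0,0]]]' 45;  python3 -c "
from h import *
go((0.575,-0.0545,0.04),0)"; for i in 1 2; do python3 -m inch '[[[0.15,0,0,0,0],[0.12,0,0,0,0]]]'|grep -E "pos|ft"; done
```

```text
time: 38.45
position: [0.5723, -0.0574, 0.0466]
tool_rot: [0.508, 0.535, -0.484, 0.47]
ft_force: [0.6, -0.9, -3.3]
grip_width: 0.0074
t 38.45 pos [ 0.5723 -0.0574  0.0466] jawyaw 0.015 q [-0.33  0.71  1.64  0.09  0.86 -0.41] w 0.0074 F [ 0.6 -0.9 -3.3]
 toolx [-0.041  0.089 -0.995] y [ 0.999  0.015 -0.039] z [ 0.012 -0.996 -0.09 ]
 shift cm [ 0.68  0.3  -0.23]
 turn about tool x 0.015
position: [0.5713, -0.0574, 0.0437]
ft_force: [0.3, 0.2, -2.8]
position: [0.571, -0.0572, 0.0421]
ft_force: [-3.4, -0.3, 4.1]
```

```bash
python3 -m inch '[[[0.12,0,0,0,0],[0.1,0,0,0,0]]]'|grep -E "pos|ft"; python3 -m inch '[[[0,0,0,0,0.15],[0,0,0,0,0.3],[0,0,0,0,0.3],[0,0,0,0,0.3],[0,0,0,0,0.3],[-2,0,-0.2,0,0.3],[-4,0,-0.4,0,0.3],[-4,0,-0.4,0,0.3]]]'; python3 -m inch '[[[-4,0,0,0,0.3],[-3,-2,0,0,0.3],[0,-2,4,0,0.3],[0,-2,4,0,0.3],[0,-2,4,0,0.3],[0,-2,4,0,0.3],[0,-2,4,0,0.3],[0,0,4,0,0.3]]]';python3 -m inch '[[[0,0,4,0,0.3],[0,0,4,0,0.3],[0,0,0,0,0.3]]]'
python3 - <<'E'
from ov import *
go()
a=cv2.cvtColor(camera("top"),4);b=cv2.cvtColor(camera("side"),4)
cv2.imwrite("pics/topF.png",a);cv2.imwrite("pics/sideF.png",b)
cv2.imwrite("pics/c14.png",cv2.vconcat([crop("top",180,125,160,60,5,a),cv2.resize(cv2.hconcat([crop("side",180,195,130,75,5,b)]),(520,300)) if 0 else cv2.copyMakeBorder(crop("side",180,190,110,70,4,b),0,0,0,360,cv2.BORDER_CONSTANT)]))
E
```

```text
position: [0.5709, -0.0572, 0.042]
ft_force: [-2.2, 0.8, 4.0]
time: 39.62
position: [0.5712, -0.0549, 0.1374]
tool_rot: [0.506, 0.539, -0.486, 0.466]
ft_force: [-0.1, -0.3, -0.8]
grip_width: 0.026
time: 40.28
position: [0.4707, -0.2928, 0.2065]
tool_rot: [0.507, 0.534, -0.477, 0.48]
ft_force: [0.3, 0.1, -0.7]
grip_width: 0.0265
time: 40.53
position: [0.4715, -0.385, 0.1996]
tool_rot: [0.508, 0.53, -0.48, 0.481]
ft_force: [0.3, 0.1, 0.2]
grip_width: 0.026
t 40.53 pos [ 0.4715 -0.385   0.1996] jawyaw 0.024 q [-0.89  0.54  1.43  0.03  1.24 -0.92] w 0.026 F [0.3 0.1 0.2]
 toolx [-0.021  0.076 -0.997] y [ 1.     0.024 -0.019] z [ 0.023 -0.997 -0.077]
```

View pics/c14.png

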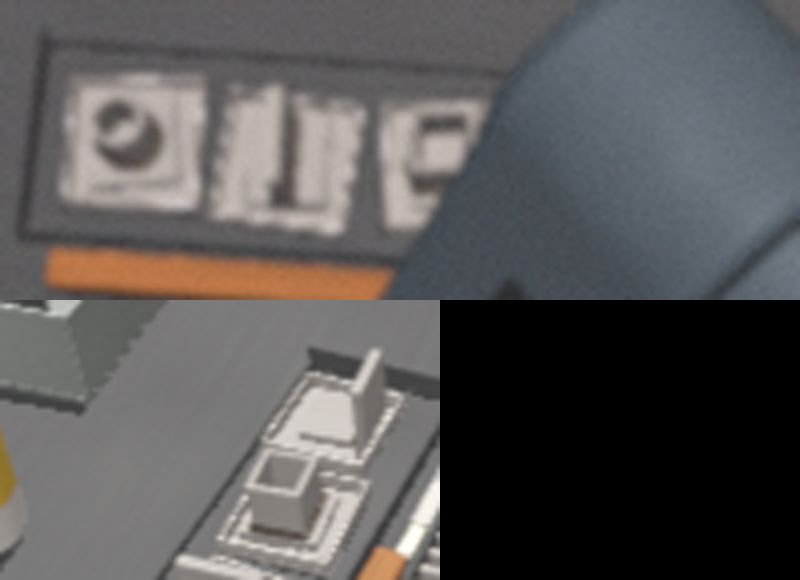

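Run:
```python
from red import *
red("side",cv2.imread("pics/sideF.png"),(291,163),25)
print(robot.hand_in())
```

```text
side area 108 c [290.6 162. ] ends [280.6 160. ] [300.6 164. ]
the job is handed in; nothing more can be done
None
```

I handed the job in at about 40.5 s. The three row coupons are in their trays in the order they stood (left to right: pipe, tee, tube), and the angle is in the right-hand tray. The toggle clamp is open.

**Last checks:**
- **Trays:** The last picture shows all four coupons standing upright in their trays. The top view of the angle's tray was blocked by the arm, so its upright stance is seen from the side only. The tool positions at release put each coupon an estimated 5 mm or less from its tray centre.
- **Robot:** At hand-in the arm stood clear of everything.
- **Clamp:** The handle lay at about 75–80° of tilt, slightly higher in the picture than when I had pressed it to its stop. The arm looked upright just after that. I did not measure the arm angle itself.

**What went wrong on the way:**
- **Pipe:** The first grip missed because the fingers close more slowly than I assumed; the pipe was not moved.
- **Clamp:** The first pull stopped at about 70° of tilt. A first push slid off the handle's end, and a second, nearer its middle, reached the stop at 26 N.
- **Angle:** The first grip closed above the leg. Going about 2 cm lower worked.
- **Fingertip height:** The fingertips appeared about 2 cm higher than the tool description says, and I did not resolve why.
- **Tool tilt:** The tool drifted up to about 0.09 rad off vertical. The tube and the angle touched down tilted by about 0.04 rad and settled flat on release, as far as the picture shows.

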